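Charge a grinding jar with balls and clamp its lid

ROBOT

A 7-joint arm with a two-finger parallel gripper is mounted at the origin on the work surface. World frame = base frame: x ahead of the robot, y to its left, z up, the work surface at z = 0. Lengths are in m, angles in rad, forces in N, time in s.
With the tool pointing down it reaches from about 0.35 to 0.9 m from the base axis. Payload 8.1 kg.
Tool frame: the origin (TCP) lies midway between the tips of the shut fingers; the grasp point (between the pads) lies 19 mm behind it; z points along the fingers, y is the line along which they close (so a half turn about z gives the same grasp; the last joint's range is limited). The gripper opens to 92 mm and grips with 3 to 60 N. Pads are 19 mm wide; open, the fingers measure 130 mm over their backs; the gripper's body (75 mm by 190 mm) begins 47 mm behind the grasp point.
Start: joints at [-0.103, 0.434, 0.025, 1.573, -0.012, 1.134, -0.075], TCP at [0.625, -0, 0.227] pointing down, gripper open.
Joint ranges: [-2.62, 2.62], [-0.44, 2.09], [-1.27, 1.32], [0.08, 2.57], [-1.32, 4.46], [0.12, 2], [-2.74, 2.74]. Speed limits (rad/s): [2.22, 2.22, 3.01, 3.01, 3.14, 3.14, 3.14].

INTERFACE

Orientations are given as a rotation vector (axis times angle).
In Python, from cell import arm gives the robot as it stands.
- The arm moves only by the tool move_arm, never from a script. Its argument "motion" is a list of rows, each an object of numbers: "tx", "ty", "tz": the shift along the tool's x, y, z normalised to -1 to 1, where 1 is 1000 mm; "twist": the turn about the tool's z normalised to -1 to 1, where 1 is pi/2 rad. In form: [{"tx": .., "ty": .., "tz": .., "twist": ..}, ...]. A call has 1 to 12 rows; each row shifts and turns the commanded pose from where the row before left it, along the tool's axes as they then stand; what a row does not reach is not made up. A row lasts 1/10 s, in which the tool goes at most 50 mm and 8.59 degrees, less where a joint would pass 70% of its speed; a pose out of reach is approached as far as the arm can. A call with a number of a shift or a turn outside -1 to 1 is refused whole. A call with a gripper value outside its range is refused whole. "gripper" is the gripper's target within -1 to 1 (shut at 1, half-way at 0, fully open at -1), set as the call begins (left out, the last holds). The fingers move at their own pace and stop on an object; "squeeze" is the grip in N (left out, the last holds). Time passes only in rows, so rows that do not move let the fingers close. It gives the time, the measured TCP pose, the force, the opening and the grip force at its end, in the units of the state.
- arm.observe(): the state, without advancing time (a new reading comes with each control period).
- arm.get_image(name): name is "scene" or "side" or "wrist"; returns the picture (400x640x3 uint8, red, green, blue); there is no depth.
- arm.calibration(name): a dict with "K" (3x3 intrinsics, pixels), "T" (4x4, takes a point from camera to world coordinates). Camera axes: x right, y down, z forward; pixel columns grow to the right and rows downward; lengths in m; the calibration is good to about 2 mm. The wrist camera is an equidistant fisheye: a pixel r from the principal point sees the ray r / f radians off the axis. A picture is of the moment at which its call begins: read the wrist's pose just before it. calibration takes no time and is no camera call; for the wrist camera it gives the pose at the moment of the call.
- arm.sign_off(): hands the job in; it is judged then, once.
Trained networks look in the newest picture that a camera, given by its name, has taken for a name from the list of things; names that differ only in an ending like _2 or _b are one class to them, and where a whole thing is asked for, a point or a joint stands for the part that bears it (a point fixed in the world has none). Each returns a list of dicts, best first, with "conf" (0 to 1); they miss things now and then, are a little off and sometimes report something else, mostly with a low value. They report only what shows in the picture. A call takes as long as a camera call. They do not tell look-alikes from the thing itself.
- arm.look_for(camera, query): "point" ([column, row] as shares, 0 to 1, of the picture: columns of its width, rows of its height, amid what is visible of it).
- arm.regions_of(camera, query): "region" (400x640 bool, what is visible of it) and "point" ([column, row] as shares, 0 to 1, of the picture: columns of its width, rows of its height, amid what is visible of it).
- arm.place_of(camera, query): "point" ([column, row] as shares, 0 to 1, of the picture: columns of its width, rows of its height: a listed point, or the origin of a listed thing).
The state is a dict: "clock": time; "joints": joint angles; "dq": joint speeds; "joint_efforts": joint torques, N m; "position": TCP position; "ee_rot": TCP orientation; "force": force on the tool from outside, world axes, zero at the start; "ft_torque": the same for the moment, N m; "width": opening from 0.0 (shut) to 1.0 (fully open); "gripper_force": force on a finger pad.
Only numpy, scipy, OpenCV 4.12 (cv2) and the standard library are available. Lean on these libraries where they do the work, as an engineer would, in place of code of your own. Each camera call takes 0.05 s, during which the arm holds its last target. There are 200 camera calls.

TASK

Get the grinding jar ready for the mill: flip the clamp lever open, then lower every stone ball from the tray gently into the deep steel jar, one by one, set down rather than dropped or pressed. When all are in, put the white lid on the jar so that it sits flat on the rim, and flip the lever back over centre so that it snaps shut and clamps the lid. Leave the other things on the bench where they are.

Things in the scene. Friction and masses are not known exactly. Their poses are not given: they have to be found in the camera images.
- jar_mouth (a point): Centre of the jar's mouth at rim height, 94 mm above the bench. Fixed steel jar: straight cylinder, 160 mm outside, 148 mm inside diameter, 70 mm deep inside. Axes: z up; y from the jar's axis to the clamp bracket beside it (the lever swings in this y-z plane); x along the lever's hinge. The whole station stands and is turned differently each time.
- jar_floor (a point): Centre of the jar's inner floor, 66 mm below the rim, 28 mm above the bench; axes as jar_mouth. The floor is a shallow cone: highest here, 4 mm lower at the wall, so balls set down near the middle roll slowly out to the wall, where all fit side by side.
- clamp_pivot (a point): Hinge of the lever, between two dark steel cheeks (each 8 x 30 mm, together 44 mm wide along x, tops 130 mm above the bench): 117 mm along y from the jar's axis, 116 mm above the bench. Axes as jar_mouth.
- lever (a joint): Angle of the over-centre cam lever, rad. 0 = fully open: handle points away from the jar, 18 deg below level; clamp arm stands up clear of the mouth. Growing lifts the knob up and towards the jar. 1.745 (stop) = clamped, handle nearly upright. Starts clamped over the open, lidless jar. With the lid seated it clamps at about 1.73. A spring drives it away from dead centre (1.1) to either end.
- lever_knob (a point): Centre of the black ball knob, 28 mm diameter, on the end of the lever's 10 mm handle rod, 95 mm from clamp_pivot at (0, 95 cos a, 95 sin a) mm in jar_mouth's axes, a = lever angle - 18 deg. About 5 N there takes it over centre. It can be pinched from above along x, or pushed. The opposite arm of the lever (66 mm, rubber pad 55 mm from the hinge) presses the lid's edge.
- lid_knob (a point): Middle of the loose white lid's round knob (26 mm diameter, 34 mm tall), z up it. Lid, 245 to 455 g: disc 160 mm x 10 mm, under it a 6 mm step of 140 mm diameter that drops into the jar's mouth. This point is 35 mm above the step's underside, 19 mm above the disc's top, 15 mm below the knob's top. Starts right way up on the bench; seated, it is 29 mm above jar_mouth.
- tray: Fixed grey plastic plate, 200 (x) x 130 (y) x 14 mm, origin at the centre of its underside, z up, turned differently each time. Six round pockets 20 mm wide at x = -65, 0, 65, y = -32.5, 32.5 mm; balls rest in some, centres 25 mm above the bench.
- station: The fixed station: grey base plate 18 mm thick, jar, lever bracket. Origin on the bench on the jar's axis, axes as jar_mouth.
- ball0_center (a point): Centre of one grey stone (agate) grinding ball, 30 mm diameter, 26 to 48 g; starts in a tray pocket (its upper 26 mm stand above the tray), or is absent.
- ball1_center (a point): Centre of one grey stone (agate) grinding ball, 30 mm diameter, 26 to 48 g; starts in a tray pocket (its upper 26 mm stand above the tray), or is absent.
- ball2_center (a point): Centre of one grey stone (agate) grinding ball, 30 mm diameter, 26 to 48 g; starts in a tray pocket (its upper 26 mm stand above the tray), or is absent.
- ball3_center (a point): Centre of one grey stone (agate) grinding ball, 30 mm diameter, 26 to 48 g; starts in a tray pocket (its upper 26 mm stand above the tray), or is absent.
- ball4_center (a point): Centre of one grey stone (agate) grinding ball, 30 mm diameter, 26 to 48 g; starts in a tray pocket (its upper 26 mm stand above the tray), or is absent.
- ball5_center (a point): Centre of one grey stone (agate) grinding ball, 30 mm diameter, 26 to 48 g; starts in a tray pocket (its upper 26 mm stand above the tray), or is absent.
- oil_bottle: Bystander: small brown dropper bottle, 32 mm diameter, 70 mm tall; origin at its underside.
- petri_dish: Bystander: clear flat dish, 60 mm diameter, 16 mm high; origin at its underside.
- slide_box: Bystander: blue slide box, 80 x 100 x 34 mm; origin at its underside.
- mouse: Bystander: black computer mouse, 110 x 60 mm, 32 mm high; origin at its underside.
- vial: Bystander: small glass vial with white cap, 24 mm diameter, 48 mm tall; origin at its underside.
Not all that is in view belongs to the job. What is shaped like the part that bears ball2_center but turquoise is not meant.

How it is judged:
By the outcome, as a careful person would: the job done as asked, in the order asked, and still so for the second after the job is handed in, with the robot touching nothing.
Of ball0, ball1, ball2, ball3, ball4, ball5 only 3 to 5 are there at a start; the rules pass over those that are not, and their reading is None.
At some moment in a run one of lid may be knocked a few centimetres aside while the robot is not near it.
It also fails if it takes over 210 s, if anything falls off the work surface, if the arm or the gripper's body presses on something with over 40 N, if the wrist force passes 120 N, or if a joint passes its speed limit or range.

## Working session

There is one attempt and no reset: what is moved stays moved. The work goes in short steps, Python scripts to look and compute and a tool call to move; the robot and the scene stay as the last step left them, time stands still between calls to the robot, and variables do not carry over. Pictures are saved under pics/ and viewed, at most 14 in all, crops included, and the job is handed in when it is done.

Besides the shell and the picture viewer there is one more tool, called after "Emit:" by a JSON object that holds its "fn" and its "kwargs". move_arm: Moves the arm, as the interface text tells. Scaled input: -1 to 1 covers 1000 mm each way for a shift and pi/2 rad each way for a turn. Its arguments: {"type":"object","properties":{"motion":{"type":"array","items":{"type":"object","properties":{"tx":{"type":"number"},"ty":{"type":"number"},"tz":{"type":"number"},"twist":{"type":"number"}}}},"gripper":{"type":"number"},"squeeze":{"type":"number"}},"required":["motion"]}

```bash
ls; mkdir -p pics; cat > h.py <<'E'
import numpy as np, cv2
from cell import arm
from scipy.spatial.transform import Rotation as R
def save(cam,fn,crop=None,sc=1):
    im=arm.get_image(cam)
    if crop: im=im[crop[1]:crop[3],crop[0]:crop[2]]
    im=cv2.resize(im,None,fx=sc,fy=sc,interpolation=cv2.INTER_CUBIC)
    cv2.imwrite('pics/'+fn,im[:,:,::-1])
def ray(cam,p,cal=None):
    c=cal or arm.calibration(cam);K=np.array(c['K']);T=np.array(c['T'])
    x=(p[0]-K[0,2])/K[0,0];y=(p[1]-K[1,2])/K[1,1]
    if cam=='wrist':
        r=np.hypot(x,y); d=np.array([x/r*np.sin(r),y/r*np.sin(r),np.cos(r)]) if r>1e-9 else np.array([0,0,1.])
    else: d=np.array([x,y,1.])
    return T[:3,3],T[:3,:3]@d
def atz(cam,p,z,cal=None):
    o,d=ray(cam,p,cal); return o+d*(z-o[2])/d[2]
def proj(cam,P,cal=None):
    c=cal or arm.calibration(cam);K=np.array(c['K']);T=np.array(c['T'])
    q=T[:3,:3].T@(np.array(P)-T[:3,3])
    if cam=='wrist':
        r=np.hypot(q[0],q[1]);th=np.arctan2(r,q[2]);x,y=q[0]/r*th,q[1]/r*th
    else: x,y=q[0]/q[2],q[1]/q[2]
    return np.array([K[0,0]*x+K[0,2],K[1,1]*y+K[1,2]])
def px(p): return np.array([p[0]*640,p[1]*400])
def tri(c1,p1,c2,p2):
    o1,d1=ray(c1,p1);o2,d2=ray(c2,p2)
    s=np.linalg.lstsq(np.c_[d1,-d2],o2-o1,rcond=None)[0]
    a,b=o1+s[0]*d1,o2+s[1]*d2
    return (a+b)/2,np.linalg.norm(a-b)
E
python3 - <<'E'
from h import *
np.set_printoptions(precision=4,suppress=True)
s=arm.observe();print(s)
save('scene','s0.png',sc=1.25);save('side','d0.png',sc=1.25)
for c in('scene','side'):
    for n in ('jar_mouth','clamp_pivot','lever_knob','lid_knob','tray','ball0_center','station'):
        print(c,n,[(px(r['point']).round(1),round(r['conf'],2)) for r in arm.place_of(c,n)][:9])
E
```

```text
pics
{'clock': 0.0, 'joints': array([-0.1026,  0.4352,  0.025 ,  1.5741, -0.0116,  1.134 , -0.0751]), 'dq': array([ 0.0004, -0.0011,  0.0023,  0.0011, -0.    , -0.0032, -0.    ]), 'joint_efforts': array([  0.0004, -66.7854,   0.9849, -31.4464,  -0.0605,   0.0428,
         0.0001]), 'position': array([ 0.6245, -0.0001,  0.226 ]), 'ee_rot': array([-2.2209, -2.2207,  0.0019]), 'force': array([ 0.3615, -0.0786,  0.3708]), 'ft_torque': array([ 0.0199, -0.0299, -0.0484]), 'gripper_force': 0.0, 'width': 1.0018467966076827}
scene jar_mouth [(array([345.8, 191.9]), 0.76)]
scene clamp_pivot []
scene lever_knob []
scene lid_knob [(array([225.2, 305. ]), 0.95)]
scene tray [(array([288.3, 262.5]), 0.93)]
scene ball0_center [(array([258. , 253.4]), 0.69)]
scene station [(array([347.4, 221.3]), 0.76), (array([256.7, 256.2]), 0.38)]
side jar_mouth [(array([289.4, 223.7]), 0.6)]
side clamp_pivot [(array([258.7, 244.5]), 0.8)]
side lever_knob [(array([254.8, 224.6]), 0.63)]
side lid_knob [(array([392.2, 172.8]), 0.61), (array([269.3, 191.8]), 0.22)]
side tray [(array([347.5, 210. ]), 0.65)]
side ball0_center [(array([371.3, 208.1]), 0.46)]
side station [(array([293.7, 240.8]), 0.55)]
```

View pics/s0.png

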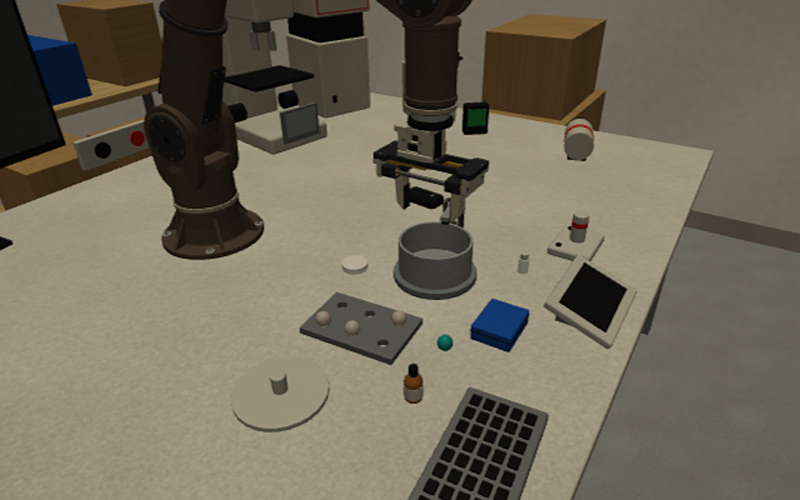

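View pics/d0.png

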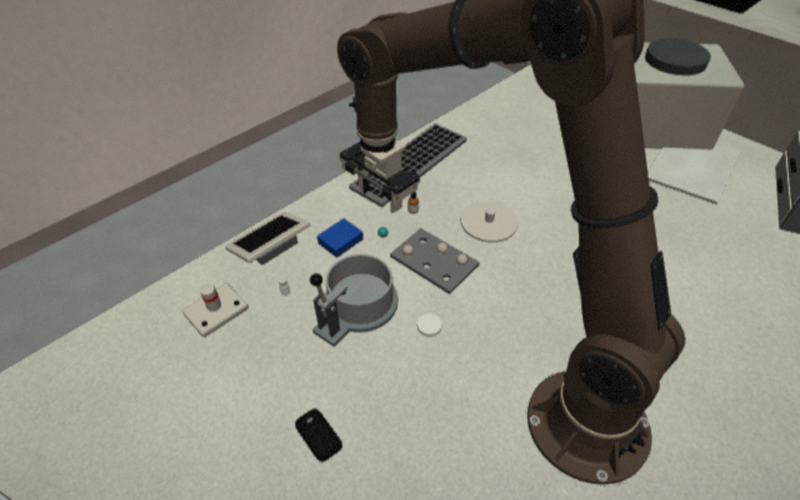

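Three stone balls show in the tray: scene (1.25x) (323,318), (352,327), (399,317). The turquoise ball at (445,342) is the decoy. The lever bracket stands behind the jar, at side (328,315).

```bash
python3 - <<'E'
from h import *
np.set_printoptions(precision=4,suppress=True)
k=0.8
print('jar',atz('scene',(345.8,191.9),.094),atz('side',(289.4,223.7),.094),tri('scene',(345.8,191.9),'side',(289.4,223.7)))
print('lid',tri('scene',(225.2,305),'side',(392.2,172.8)))
print('piv',atz('side',(258.7,244.5),.116),'knob', atz('side',(254.8,224.6),.209))
print('tray',atz('scene',(288.3,262.5),0),atz('side',(347.5,210),0))
for p in((323,318),(352,327),(399,317)): print('b',atz('scene',(p[0]*k,p[1]*k),.025))
for p in((408,250),(442,248),(462,259)): print('b',atz('side',(p[0]*k,p[1]*k),.025))
print(arm.calibration('wrist'))
print(R.from_rotvec(arm.observe()['ee_rot']).as_matrix())
save('wrist','w0.png',sc=1.25)
E
```

```text
jar [0.5687 0.1173 0.094 ] [0.5599 0.124  0.094 ] (array([0.5642, 0.1224, 0.0897]), np.float64(0.0029827878346217703))
lid (array([ 0.5284, -0.3184,  0.0307]), np.float64(0.007322325125294155))
piv [0.548 0.247 0.116] knob [0.5431 0.2513 0.209 ]
tray [ 0.5389 -0.1088  0.    ] [ 0.533  -0.1035  0.    ]
b [ 0.4787 -0.1456  0.025 ]
b [ 0.5425 -0.1382  0.025 ]
b [ 0.6017 -0.0669  0.025 ]
b [ 0.5979 -0.069   0.025 ]
b [ 0.5397 -0.1386  0.025 ]
b [ 0.4762 -0.1465  0.025 ]
{'K': array([[309.7069,   0.    , 322.2147],
       [  0.    , 309.7069, 197.9645],
       [  0.    ,   0.    ,   1.    ]]), 'T': array([[ 1.    , -0.0003, -0.0001,  0.626 ],
       [-0.0003, -0.9504, -0.311 ,  0.0837],
       [ 0.    ,  0.311 , -0.9504,  0.3835],
       [ 0.    ,  0.    ,  0.    ,  1.    ]])}
[[ 0.0001  1.      0.0001]
 [ 1.     -0.0001 -0.    ]
 [-0.      0.0001 -1.    ]]
```

View pics/w0.png

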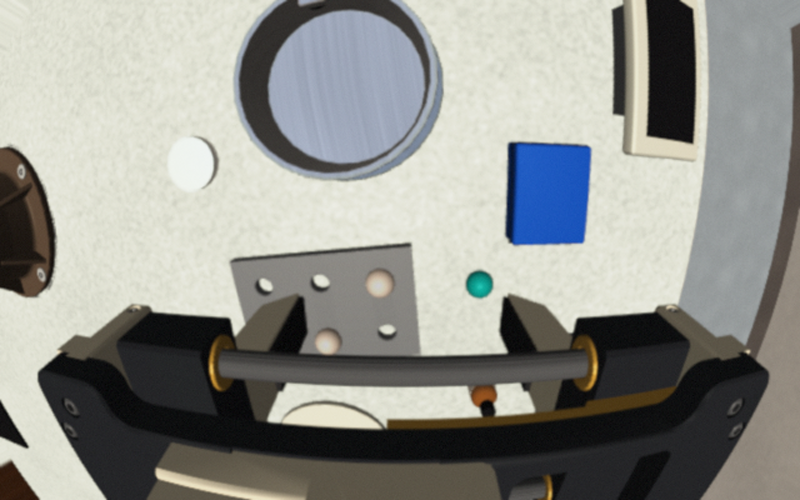

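Emit:
{"fn": "move_arm", "kwargs": {"motion": [{"tx":0.03,"ty":-0.018,"tz":-0.02},{"tx":0.03,"ty":-0.018,"tz":-0.02},{"tx":0.03,"ty":-0.018,"tz":-0.02},{"tx":0.03,"ty":-0.018,"tz":-0.02},{"tz":0},{"tz":0}], "gripper": -1, "squeeze": 15}}

```text
invalid input
```

```bash
python3 - <<'E'
from h import *
np.set_printoptions(precision=4,suppress=True)
s=arm.observe();print(s['clock'],s['position'],s['ee_rot'])
save('wrist','w1.png',sc=1.25)
zs=dict(jar_mouth=.094,jar_floor=.028,clamp_pivot=.116,lever_knob=.210,tray=0,ball0_center=.025)
for n in zs:
    for r in arm.place_of('wrist',n): print(n,px(r['point']).round(1),round(r['conf'],2),atz('wrist',px(r['point']),zs[n]))
E
```

```text
0.85 [ 0.625  -0.      0.2267] [2.2215 2.2213 0.0001]
jar_mouth [268.5  61.9] 0.62 [0.5765 0.1208 0.094 ]
jar_floor [274.7  67. ] 0.85 [0.5724 0.1229 0.028 ]
jar_floor [433.7 154.7] 0.54 [0.7613 0.0225 0.028 ]
jar_floor [266.8  62.9] 0.23 [0.5633 0.1281 0.028 ]
tray [257.9 243.9] 0.63 [ 0.5358 -0.1096  0.    ]
ball0_center [429.5 152.5] 0.47 [0.7566 0.0246 0.025 ]
```

View pics/w1.png

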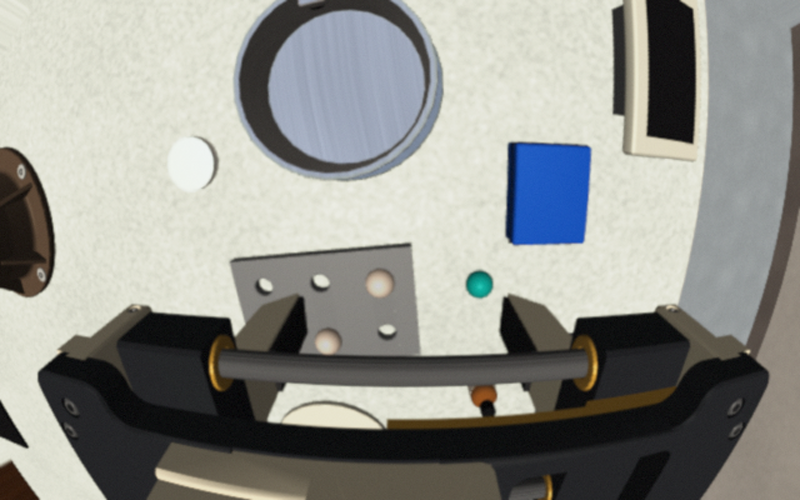

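Emit:
{"fn": "move_arm", "kwargs": {"motion": [{"tx":0.03,"ty":-0.018,"tz":-0.02,"twist":0},{"tx":0.03,"ty":-0.018,"tz":-0.02,"twist":0},{"tx":0.03,"ty":-0.018,"tz":-0.02,"twist":0},{"tx":0.03,"ty":-0.018,"tz":-0.02,"twist":0},{"tx":0,"ty":0,"tz":0,"twist":0},{"tx":0,"ty":0,"tz":0,"twist":0}], "gripper": -1, "squeeze": 15}}

```text
clock: 1.8
position: [0.553, 0.1207, 0.3073]
ee_rot: [2.219, 2.223, 0.002]
force: [0.9, 0.4, -0.2]
width: 1.001
gripper_force: 0.0
```

```bash
python3 - <<'E'
from h import *
np.set_printoptions(precision=4,suppress=True)
save('wrist','w2.png',sc=1.25)
zs=dict(jar_mouth=.094,jar_floor=.028,clamp_pivot=.116,lever_knob=.210,tray=0,ball0_center=.025)
for n in zs:
    for r in arm.place_of('wrist',n): print(n,px(r['point']).round(1),round(r['conf'],2),atz('wrist',px(r['point']),zs[n]))
E
```

```text
jar_mouth [336.9 169.3] 0.78 [0.572  0.1182 0.094 ]
clamp_pivot [321.1  68.1] 0.83 [0.553  0.2379 0.116 ]
lever_knob [317.1  44.4] 0.68 [0.5503 0.2482 0.21  ]
tray [313.8 285.3] 0.56 [ 0.5383 -0.1132  0.    ]
ball0_center [280.2 308.2] 0.39 [ 0.4785 -0.1474  0.025 ]
```

View pics/w2.png

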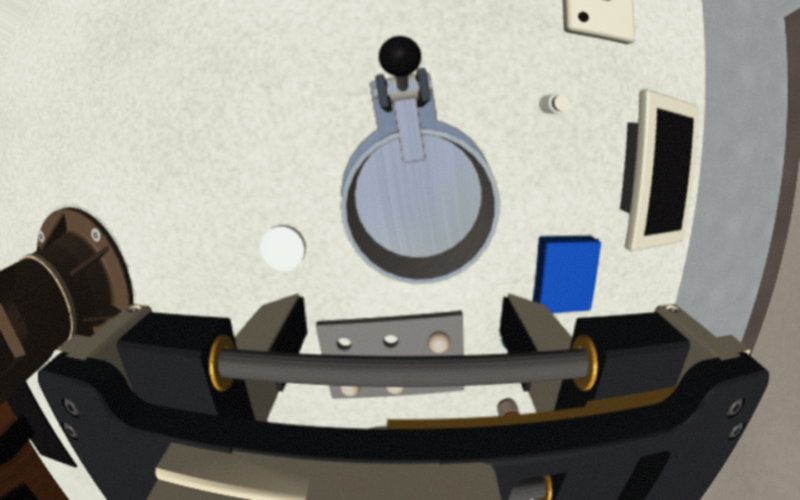

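The jar, lever (closed; knob at (400,55), arm across the mouth to (413,160)) and bracket are in clear view.

```bash
python3 - <<'E'
from h import *
np.set_printoptions(precision=4,suppress=True)
im=arm.get_image('wrist');cal=arm.calibration('wrist')
np.save('w.npy',im)
# top-down: 2px/mm, x->cols, y up rows, centred (.57,.12) 
g=220;c=(.570,.120)
mx=np.zeros((2*g,2*g),np.float32);my=mx.copy()
K=np.array(cal['K']);T=np.array(cal['T'])
u,v=np.meshgrid(np.arange(2*g),np.arange(2*g))
P=np.stack([c[0]+(u-g)/2000,c[1]-(v-g)/2000,np.full(u.shape,.094)],-1)
q=(P-T[:3,3])@T[:3,:3];r=np.hypot(q[...,0],q[...,1]);th=np.arctan2(r,q[...,2])
mx=(K[0,0]*q[...,0]/r*th+K[0,2]).astype(np.float32);my=(K[1,1]*q[...,1]/r*th+K[1,2]).astype(np.float32)
o=cv2.remap(im,mx,my,cv2.INTER_CUBIC);gr=cv2.cvtColor(o,cv2.COLOR_RGB2GRAY)
for rr in (148,160):
    h=cv2.HoughCircles(gr,cv2.HOUGH_GRADIENT_ALT if 0 else cv2.HOUGH_GRADIENT,1,5,param1=80,param2=15,minRadius=rr-2,maxRadius=rr+2)
    if h is not None: print(rr,[(c[0]+(a-g)/2000,c[1]-(b-g)/2000,d/2) for a,b,d in h[0][:5]])
cv2.imwrite('pics/td.png',o[:,:,::-1])
E
```

```text
148 [(np.float32(0.57225), np.float32(0.124249995), np.float32(73.6)), (np.float32(0.56925), np.float32(0.11875), np.float32(73.6)), (np.float32(0.57175), np.float32(0.12175), np.float32(73.6)), (np.float32(0.57774997), np.float32(0.124249995), np.float32(73.6)), (np.float32(0.57725), np.float32(0.12725), np.float32(74.7))]
160 [(np.float32(0.56874996), np.float32(0.12924999), np.float32(79.6)), (np.float32(0.57275), np.float32(0.12525), np.float32(80.7)), (np.float32(0.56624997), np.float32(0.12725), np.float32(80.15)), (np.float32(0.57125), np.float32(0.13175), np.float32(80.7)), (np.float32(0.57675), np.float32(0.12825), np.float32(80.15))]
```

View pics/td.png

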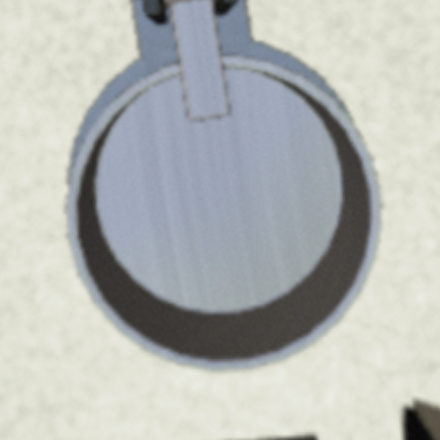

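Emit:
{"fn": "move_arm", "kwargs": {"motion": [{"tx":0,"ty":0,"tz":0,"twist":-0.053},{"tx":0,"ty":0,"tz":0,"twist":-0.053},{"tx":0.032,"ty":0.005,"tz":0,"twist":0},{"tx":0.033,"ty":0.005,"tz":0,"twist":0},{"tx":0.033,"ty":0.005,"tz":0,"twist":0},{"tx":0.032,"ty":0.004,"tz":0,"twist":0},{"tx":0,"ty":0,"tz":0.02,"twist":0},{"tx":0,"ty":0,"tz":0,"twist":0},{"tx":0,"ty":0,"tz":0,"twist":0}]}}

```text
clock: 3.1
position: [0.5503, 0.2502, 0.2865]
ee_rot: [2.03, 2.397, -0.002]
force: [-0.3, -0.8, 0.4]
width: 1.0
gripper_force: 0.0
```

```bash
python3 - <<'E'
from h import *
np.set_printoptions(precision=4,suppress=True)
s=arm.observe();print(s['position'],R.from_rotvec(s['ee_rot']).as_matrix())
save('wrist','w3.png',sc=1.25)
zs=dict(jar_mouth=.094,clamp_pivot=.116,lever_knob=.210)
for c in ('wrist','side'):
  if c=='side':arm.get_image(c)
  for n in zs:
    for r in arm.place_of(c,n): print(c,n,px(r['point']).round(1),round(r['conf'],2),atz(c,px(r['point']),zs[n]))
E
```

```text
[0.5503 0.2502 0.2865] [[-0.1645  0.9864 -0.0009]
 [ 0.9864  0.1645 -0.0012]
 [-0.001  -0.0011 -1.    ]]
wrist jar_mouth [323.8 270.3] 0.71 [0.5753 0.1213 0.094 ]
wrist clamp_pivot [322.8 267.3] 0.71 [0.5712 0.1388 0.116 ]
wrist clamp_pivot [323.5 188.4] 0.57 [0.5554 0.2382 0.116 ]
wrist lever_knob [320.4 206.2] 0.58 [0.5502 0.2504 0.21  ]
side jar_mouth [290.2 222.8] 0.94 [0.561 0.12  0.094]
side clamp_pivot [261.2 241.6] 0.66 [0.5511 0.2356 0.116 ]
side lever_knob [252.7 222.7] 0.6 [0.5515 0.2517 0.21  ]
side lever_knob [260.2 242.7] 0.28 [0.4858 0.2794 0.21  ]
```

View pics/w3.png

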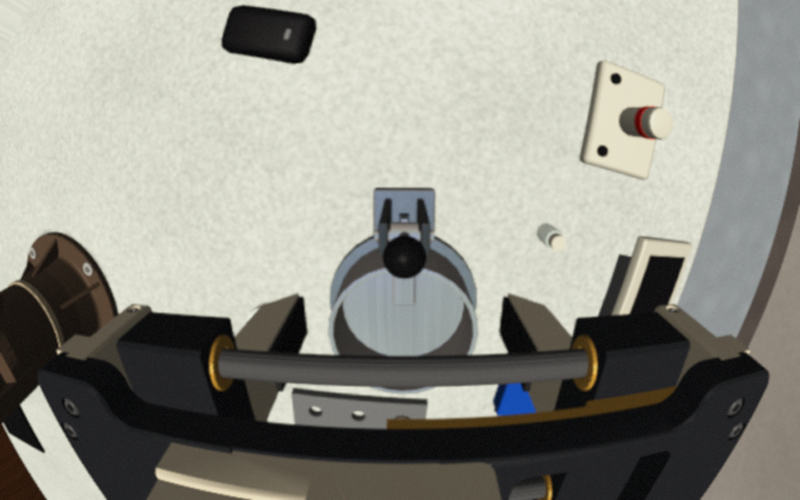

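Knob at (404,257), vertical in the picture, so the tool is aligned with the lever's plane. Descend and pinch.

Emit:
{"fn": "move_arm", "kwargs": {"motion": [{"tx":0,"ty":0,"tz":0.024,"twist":0},{"tx":0,"ty":0,"tz":0.024,"twist":0},{"tx":0,"ty":0,"tz":0.024,"twist":0},{"tx":0,"ty":0,"tz":0.023,"twist":0},{"tx":0,"ty":0,"tz":0,"twist":0}]}}

```text
clock: 4.0
position: [0.5485, 0.2503, 0.1889]
ee_rot: [-2.028, -2.397, 0.008]
force: [-0.2, 0.6, -1.0]
width: 1.001
gripper_force: 0.0
```

Emit:
{"fn": "move_arm", "kwargs": {"motion": [{"tx":0,"ty":0,"tz":0,"twist":0},{"tx":0,"ty":0,"tz":0,"twist":0},{"tx":0,"ty":0,"tz":0,"twist":0},{"tx":0,"ty":0,"tz":0,"twist":0},{"tx":0,"ty":0,"tz":0,"twist":0},{"tx":0,"ty":0,"tz":0,"twist":0},{"tx":0,"ty":0,"tz":0,"twist":0},{"tx":0,"ty":0,"tz":0,"twist":0}], "gripper": 1, "squeeze": 15}}

```text
clock: 4.8
position: [0.5502, 0.2513, 0.1917]
ee_rot: [2.029, 2.398, -0.0]
force: [-0.0, -0.3, -0.2]
width: 0.353
gripper_force: 0.0
```

Emit:
{"fn": "move_arm", "kwargs": {"motion": [{"tx":0,"ty":0,"tz":0,"twist":0},{"tx":0,"ty":0,"tz":0,"twist":0},{"tx":0,"ty":0,"tz":0,"twist":0}]}}

```text
clock: 5.1
position: [0.5507, 0.2514, 0.1918]
ee_rot: [2.029, 2.398, 0.001]
force: [3.3, 1.6, -1.5]
width: 0.292
gripper_force: 15.0
```

Emit:
{"fn": "move_arm", "kwargs": {"motion": [{"tx":0.0193,"ty":0,"tz":0.0048,"twist":0},{"tx":0.0178,"ty":0,"tz":0.0087,"twist":0},{"tx":0.0157,"ty":0,"tz":0.0123,"twist":0},{"tx":0.0128,"ty":0,"tz":0.0152,"twist":0},{"tx":0.0093,"ty":0,"tz":0.0175,"twist":0},{"tx":0.0055,"ty":0,"tz":0.0191,"twist":0},{"tx":0.0013,"ty":0,"tz":0.0198,"twist":0},{"tx":-0.0027,"ty":0,"tz":0.0197,"twist":0},{"tx":0,"ty":0,"tz":0,"twist":0}]}}

```text
clock: 6.0
position: [0.5381, 0.3306, 0.0713]
ee_rot: [2.028, 2.399, 0.002]
force: [8.8, 5.2, -5.2]
width: 0.292
gripper_force: 15.0
```

Emit:
{"fn": "move_arm", "kwargs": {"motion": [{"tx":0,"ty":0,"tz":0,"twist":0},{"tx":0,"ty":0,"tz":0,"twist":0},{"tx":0,"ty":0,"tz":0,"twist":0},{"tx":0,"ty":0,"tz":0,"twist":0},{"tx":0,"ty":0,"tz":0,"twist":0},{"tx":0,"ty":0,"tz":-0.03,"twist":0},{"tx":0,"ty":0,"tz":-0.04,"twist":0},{"tx":0,"ty":0,"tz":-0.04,"twist":0},{"tx":0,"ty":0,"tz":-0.04,"twist":0},{"tx":0,"ty":0,"tz":-0.04,"twist":0}], "gripper": -0.2}}

```text
clock: 7.0
position: [0.5368, 0.3291, 0.2666]
ee_rot: [-2.029, -2.398, -0.0]
force: [1.9, 1.8, -0.5]
width: 0.597
gripper_force: 0.0
```

```bash
python3 - <<'E'
from h import *
np.set_printoptions(precision=4,suppress=True)
s=arm.observe();print(s['clock'],s['position'],s['width'])
arm.get_image('wrist');arm.get_image('side');save('side','d1.png',(160,120,420,300),3)
zs=dict(jar_mouth=.094,clamp_pivot=.116,lever_knob=.087)
for c in ('wrist','side'):
  for n in zs:
    for r in arm.place_of(c,n): print(c,n,px(r['point']).round(1),round(r['conf'],2),atz(c,px(r['point']),zs[n]))
E
```

```text
7.0 [0.5368 0.3291 0.2666] 0.597318442672993
wrist jar_mouth [324.5 326.8] 0.58 [0.5766 0.1217 0.094 ]
wrist clamp_pivot [322.8 262.6] 0.73 [0.5536 0.2374 0.116 ]
wrist lever_knob [320.4 179.9] 0.77 [0.5358 0.3241 0.087 ]
side jar_mouth [288.9 222.6] 0.74 [0.5642 0.1222 0.094 ]
side jar_mouth [287.6 241.7] 0.33 [0.513  0.1724 0.094 ]
side clamp_pivot [260.2 242.6] 0.73 [0.5502 0.2398 0.116 ]
side clamp_pivot [285.2 236.6] 0.2 [0.5176 0.1758 0.116 ]
side lever_knob [237.5 270.5] 0.61 [0.5383 0.3329 0.087 ]
```

View pics/d1.png

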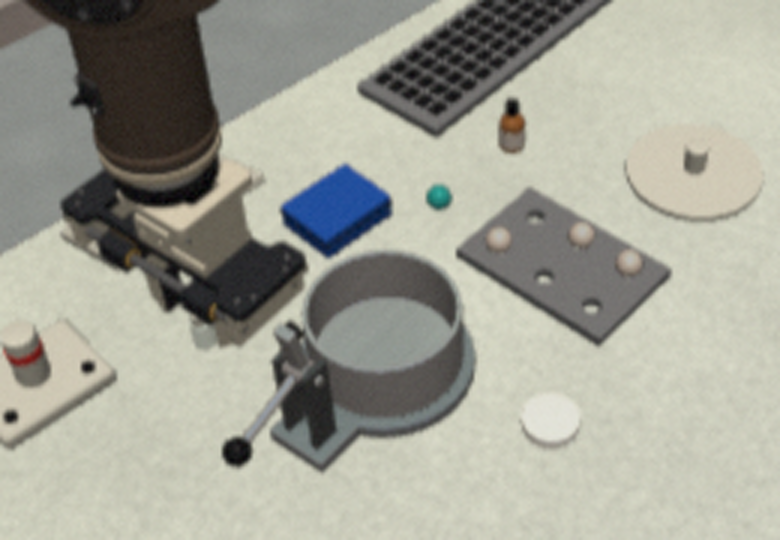

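Lever is open (knob down at crop (237,451)). Three balls remain; now over ball at world ≈(0.600,-0.068).

Emit:
{"fn": "move_arm", "kwargs": {"motion": [{"tx":-0.02,"ty":0,"tz":0,"twist":0},{"tx":-0.042,"ty":0,"tz":0,"twist":0},{"tx":-0.043,"ty":0,"tz":0,"twist":0},{"tx":-0.043,"ty":0,"tz":0,"twist":0},{"tx":-0.043,"ty":0,"tz":0,"twist":0},{"tx":-0.043,"ty":0,"tz":0,"twist":0},{"tx":-0.043,"ty":0,"tz":0,"twist":0},{"tx":-0.043,"ty":0,"tz":0.02,"twist":0},{"tx":-0.042,"ty":-0.003,"tz":0.04,"twist":0},{"tx":-0.04,"ty":0,"tz":0.04,"twist":0},{"tx":0,"ty":0,"tz":0.04,"twist":0},{"tx":0,"ty":0,"tz":0,"twist":0}], "gripper": 0}}

```text
clock: 8.65
position: [0.5953, -0.0585, 0.1292]
ee_rot: [-2.027, -2.39, 0.011]
force: [-1.0, 0.2, 0.1]
width: 0.499
gripper_force: 0.0
```

```bash
cat > near.py <<'E'
from h import *
import sys
np.set_printoptions(precision=4,suppress=True)
def near(z=.025,n='ball0_center',r=.06):
    arm.get_image('wrist');s=arm.observe();M=R.from_rotvec(s['ee_rot']).as_matrix()
    print(s['clock'],s['position'],s['force'],s['width'],s['gripper_force'])
    for q in arm.place_of('wrist',n)+arm.look_for('wrist',n):
        P=atz('wrist',px(q['point']),z);print(px(q['point']).round(1),round(q['conf'],2),P,'tool d',M.T@(P-s['position']))
if __name__=='__main__': near()
E
cat >> near.py <<'E'
    save('wrist',sys.argv[1],sc=1.25)
E
python3 near.py n1.png
```

```text
File "near.py", line 10
    save('wrist',sys.argv[1],sc=1.25)
IndentationError: unexpected indent
```

```bash
sed -i '$d' near.py; cat >> near.py <<'E'
if len(sys.argv)>1: save('wrist',sys.argv[1],sc=1.25)
E
python3 near.py n1.png
```

```text
8.7 [ 0.5972 -0.0571  0.1324] [-0.2457 -0.3754  1.0871] 0.5027892693275021 0.0
[196.3 258.6] 0.74 [ 0.4827 -0.1478  0.025 ] tool d [-0.0708 -0.1273  0.1081]
[196.5 251.5] 0.71 [ 0.483  -0.1391  0.025 ] tool d [-0.0622 -0.1256  0.1081]
[331.6  36. ] 0.48 [0.5855 0.0833 0.025 ] tool d [0.1402 0.0123 0.1075]
```

View pics/n1.png

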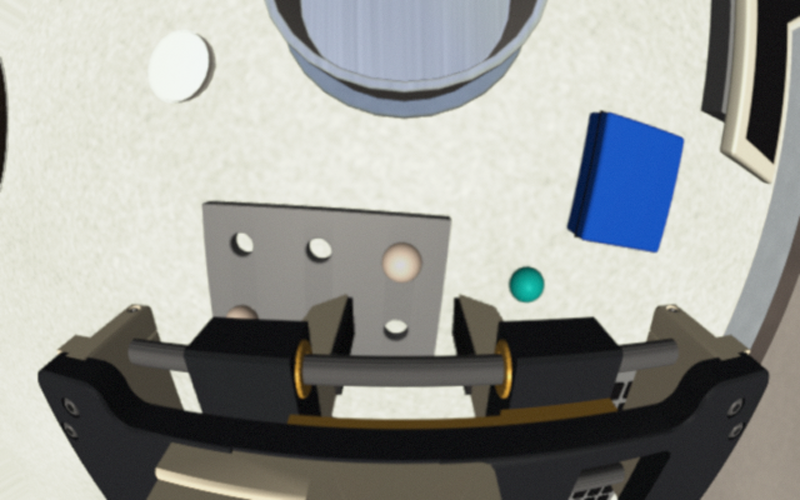

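The ball sits at (402,262), empty pockets at (242,243), (320,248), (396,328); turquoise decoy off-tray at (527,285). The net missed the near ball, so I use the pixel directly.

```bash
python3 - <<'E'
from h import *
np.set_printoptions(precision=4,suppress=True)
s=arm.observe();M=R.from_rotvec(s['ee_rot']).as_matrix()
im=arm.get_image('wrist')[150:250,260:400];g=cv2.medianBlur(cv2.cvtColor(im,cv2.COLOR_RGB2GRAY),3)
h=cv2.HoughCircles(g,cv2.HOUGH_GRADIENT,1,20,param1=80,param2=12,minRadius=12,maxRadius=22);print(h)
for p in ((321.6,209.6),):
    P=atz('wrist',p,.025);print(P,M.T@(P-s['position']))
for p in ((242,243),(320,248),(396,328)): print(atz('wrist',np.array(p)/1.25,.012))
E
```

```text
[[[59.5 60.5 13.4]]]
[ 0.6041 -0.0715  0.025 ] [-0.0159  0.0004  0.1118]
[ 0.4747 -0.0823  0.012 ]
[ 0.5401 -0.0756  0.012 ]
[ 0.6098 -0.1351  0.012 ]
```

Emit:
{"fn": "move_arm", "kwargs": {"motion": [{"tx":-0.0145,"ty":0,"tz":0.03,"twist":0},{"tx":0,"ty":0,"tz":0.03,"twist":0},{"tx":0,"ty":0,"tz":0.03,"twist":0},{"tx":0,"ty":0,"tz":0,"twist":0},{"tx":0,"ty":0,"tz":0,"twist":0},{"tx":0,"ty":0,"tz":0,"twist":0}]}}

```text
clock: 9.5
position: [0.6036, -0.0713, 0.0473]
ee_rot: [2.027, 2.397, 0.004]
force: [-0.1, -0.5, 0.5]
width: 0.508
gripper_force: 0.0
```

```bash
python3 near.py n2.png; python3 -c "
from h import *
for i in range(3):
  arm.get_image('wrist');print(arm.observe()['position'])
print(proj('wrist',[.603,-.070,.025])*1.25)"
```

```text
9.55 [ 0.6035 -0.0714  0.0472] [ 0.3103 -0.062   0.7431] 0.4974204271511498 0.0
[148.9 289.3] 0.44 [ 0.4773 -0.1439  0.025 ] tool d [-0.0505 -0.1366  0.0217]
[321.  233.3] 0.37 [ 0.6028 -0.0699  0.025 ] tool d [ 0.0016 -0.0006  0.0222]
[144.7 301.8] 0.49 [ 0.4711 -0.1587  0.025 ] tool d [-0.0641 -0.1451  0.0217]
[ 0.60245404 -0.07158429  0.045901  ]
[ 0.60225624 -0.0716103   0.04560023]
[ 0.60212712 -0.07161886  0.04539841]
[403.5247978  293.06820227]
```

View pics/n2.png

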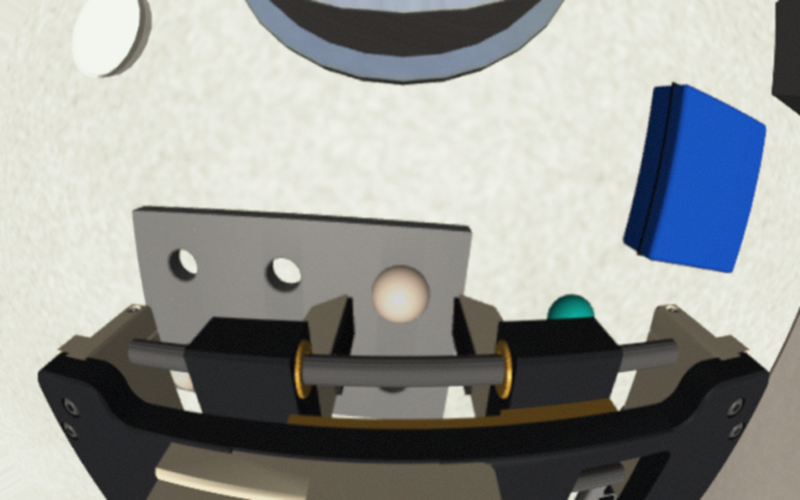

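Ball at (401,294), centred between the fingers. Descend and grip.

Emit:
{"fn": "move_arm", "kwargs": {"motion": [{"tx":0.001,"ty":0,"tz":0.014,"twist":0},{"tx":0,"ty":0,"tz":0.014,"twist":0},{"tx":0,"ty":0,"tz":0,"twist":0},{"tx":0,"ty":0,"tz":0,"twist":0},{"tx":0,"ty":0,"tz":0,"twist":0}]}}

```text
clock: 10.35
position: [0.6011, -0.0706, 0.0159]
ee_rot: [-2.028, -2.398, 0.001]
force: [1.3, -0.2, 0.5]
width: 0.502
gripper_force: 0.0
```

Emit:
{"fn": "move_arm", "kwargs": {"motion": [{"tx":0,"ty":0,"tz":0,"twist":0},{"tx":0,"ty":0,"tz":0,"twist":0},{"tx":0,"ty":0,"tz":0,"twist":0},{"tx":0,"ty":0,"tz":0,"twist":0},{"tx":0,"ty":0,"tz":0,"twist":0}], "gripper": 1, "squeeze": 8}}

```text
clock: 10.85
position: [0.6017, -0.0707, 0.0169]
ee_rot: [2.029, 2.398, 0.0]
force: [-0.5, -0.1, -0.1]
width: 0.316
gripper_force: 8.0
```

Emit:
{"fn": "move_arm", "kwargs": {"motion": [{"tx":0,"ty":0,"tz":-0.02,"twist":0},{"tx":0,"ty":0,"tz":-0.035,"twist":0},{"tx":0,"ty":0,"tz":-0.04,"twist":0},{"tx":0.02,"ty":-0.002,"tz":-0.035,"twist":0},{"tx":0.04,"ty":-0.003,"tz":0,"twist":0},{"tx":0.04,"ty":-0.003,"tz":0,"twist":0},{"tx":0.04,"ty":-0.003,"tz":0,"twist":0},{"tx":0.04,"ty":-0.001,"tz":0,"twist":0},{"tx":0,"ty":0,"tz":0,"twist":0},{"tx":0,"ty":0,"tz":0,"twist":0},{"tx":0,"ty":0,"tz":0,"twist":0}]}}

```text
clock: 11.95
position: [0.5603, 0.1036, 0.1468]
ee_rot: [2.03, 2.397, -0.001]
force: [0.3, -0.0, 0.6]
width: 0.314
gripper_force: 8.0
```

```bash
python3 near.py n3.png
```

```text
12.0 [0.5603 0.1032 0.1468] [ 0.1864 -0.9734  0.1846] 0.323200912330344 7.999888211488724
```

View pics/n3.png

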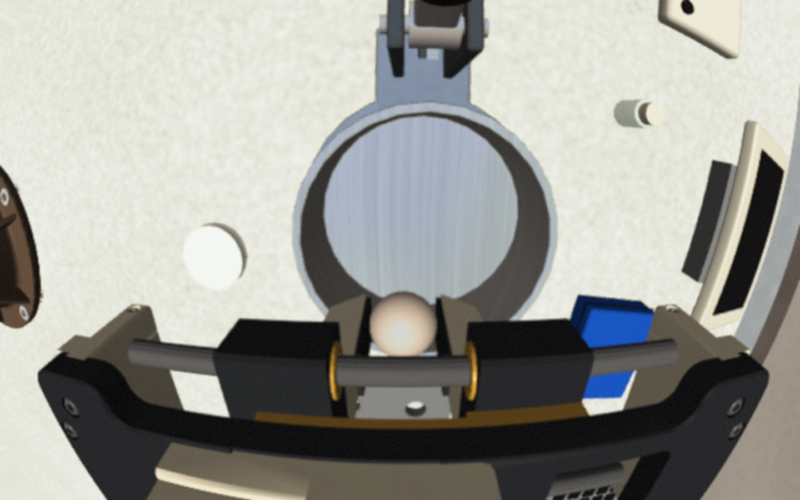

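The ball is held at (403,322), above the jar's interior. Lower.

Emit:
{"fn": "move_arm", "kwargs": {"motion": [{"tx":0,"ty":0,"tz":0.03,"twist":0},{"tx":0,"ty":0,"tz":0.03,"twist":0},{"tx":0,"ty":0,"tz":0.025,"twist":0},{"tx":0,"ty":0,"tz":0.015,"twist":0},{"tx":0,"ty":0,"tz":0.008,"twist":0},{"tx":0,"ty":0,"tz":0.002,"twist":0},{"tx":0,"ty":0,"tz":0,"twist":0},{"tx":0,"ty":0,"tz":0,"twist":0},{"tx":0,"ty":0,"tz":0,"twist":0}]}}

```text
clock: 13.05
position: [0.5606, 0.1051, 0.0377]
ee_rot: [2.029, 2.398, 0.002]
force: [-0.4, -1.0, -1.4]
width: 0.314
gripper_force: 8.0
```

Emit:
{"fn": "move_arm", "kwargs": {"motion": [{"tx":0,"ty":0,"tz":0.0015,"twist":0},{"tx":0,"ty":0,"tz":0,"twist":0},{"tx":0,"ty":0,"tz":0,"twist":0}]}}

```text
clock: 13.35
position: [0.56, 0.1049, 0.0354]
ee_rot: [2.029, 2.398, 0.0]
force: [-1.1, -0.8, -0.3]
width: 0.317
gripper_force: 8.0
```

Emit:
{"fn": "move_arm", "kwargs": {"motion": [{"tx":0,"ty":0,"tz":0.0012,"twist":0},{"tx":0,"ty":0,"tz":0,"twist":0},{"tx":0,"ty":0,"tz":0,"twist":0}]}}

```text
clock: 13.65
position: [0.56, 0.1049, 0.0341]
ee_rot: [-2.029, -2.398, 0.0]
force: [-1.4, 0.8, 0.4]
width: 0.313
gripper_force: 8.0
```

Emit:
{"fn": "move_arm", "kwargs": {"motion": [{"tx":0,"ty":0,"tz":0,"twist":0},{"tx":0,"ty":0,"tz":0,"twist":0},{"tx":0,"ty":0,"tz":0,"twist":0},{"tx":0,"ty":0,"tz":-0.02,"twist":0},{"tx":0,"ty":0,"tz":-0.03,"twist":0},{"tx":0,"ty":0,"tz":-0.03,"twist":0},{"tx":0,"ty":0,"tz":-0.03,"twist":0},{"tx":0,"ty":0,"tz":0,"twist":0}], "gripper": 0}}

```text
clock: 14.45
position: [0.5625, 0.1056, 0.1483]
ee_rot: [2.027, 2.395, 0.009]
force: [0.7, 0.3, -0.1]
width: 0.504
gripper_force: 0.0
```

```bash
python3 near.py
```

```text
14.5 [0.5614 0.1053 0.1462] [ 0.0911 -0.0563 -0.7332] 0.5021321745514945 0.0
[276.  335.7] 0.48 [ 0.5356 -0.0823  0.025 ] tool d [-0.1808 -0.057   0.1209]
[330.5 167.7] 0.45 [0.5641 0.1283 0.025 ] tool d [0.0222 0.006  0.1213]
[340.7  23.5] 0.41 [0.5509 0.2587 0.025 ] tool d [0.153  0.0145 0.1213]
```

Emit:
{"fn": "move_arm", "kwargs": {"motion": [{"tx":-0.039,"ty":-0.0095,"tz":0,"twist":0},{"tx":-0.04,"ty":-0.0095,"tz":0,"twist":0},{"tx":-0.04,"ty":-0.0095,"tz":0,"twist":0},{"tx":-0.04,"ty":-0.0095,"tz":0,"twist":0},{"tx":-0.04,"ty":-0.0095,"tz":0,"twist":0},{"tx":-0.04,"ty":-0.0095,"tz":0.02,"twist":0},{"tx":0,"ty":0,"tz":0.03,"twist":0},{"tx":0,"ty":0,"tz":0.03,"twist":0},{"tx":0,"ty":0,"tz":0.01,"twist":0},{"tx":0,"ty":0,"tz":0,"twist":0},{"tx":0,"ty":0,"tz":0,"twist":0},{"tx":0,"ty":0,"tz":0,"twist":0}]}}

```text
clock: 15.8
position: [0.5444, -0.1401, 0.0554]
ee_rot: [2.027, 2.398, 0.002]
force: [0.2, 0.6, 0.7]
width: 0.499
gripper_force: 0.0
```

```bash
python3 near.py n4.png
```

```text
15.85 [ 0.5444 -0.1401  0.0554] [-0.0026 -0.8435  0.1019] 0.4993021076384694 0.0
[223.9 222.1] 0.95 [ 0.4785 -0.1459  0.025 ] tool d [ 0.0053 -0.066   0.0303]
```

View pics/n4.png

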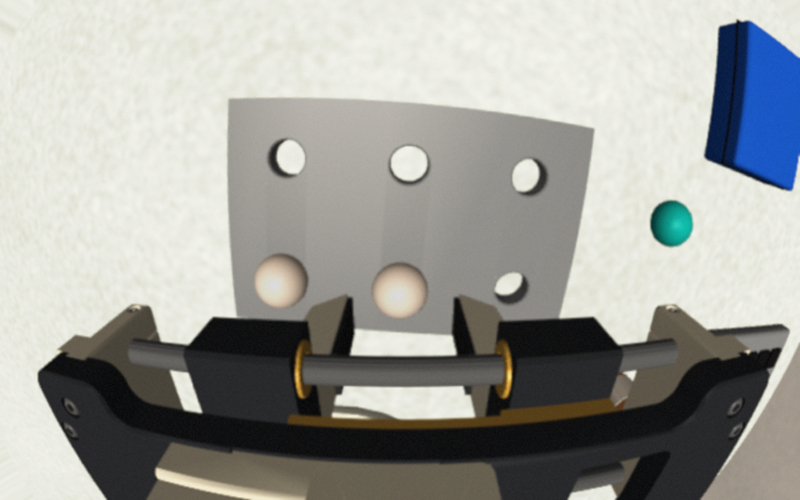

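Ball at (400,290), centred; the last one at (281,280).

```bash
python3 - <<'E'
from h import *
np.set_printoptions(precision=4,suppress=True)
s=arm.observe();M=R.from_rotvec(s['ee_rot']).as_matrix()
for p in ((320,232),(224.8,224)):
    P=atz('wrist',p,.025);print(s['position'],P,M.T@(P-s['position']))
E
```

```text
[ 0.544  -0.1402  0.055 ] [ 0.5435 -0.1415  0.025 ] [-0.0012 -0.0007  0.03  ]
[ 0.544  -0.1402  0.055 ] [ 0.4791 -0.1471  0.025 ] [ 0.0039 -0.0652  0.0299]
```

Emit:
{"fn": "move_arm", "kwargs": {"motion": [{"tx":-0.001,"ty":-0.0005,"tz":0.018,"twist":0},{"tx":0,"ty":0,"tz":0.015,"twist":0},{"tx":0,"ty":0,"tz":0.005,"twist":0},{"tx":0,"ty":0,"tz":0,"twist":0},{"tx":0,"ty":0,"tz":0,"twist":0}]}}

```text
clock: 16.5
position: [0.5435, -0.1413, 0.0167]
ee_rot: [2.029, 2.398, 0.001]
force: [-0.6, -0.1, 0.2]
width: 0.498
gripper_force: 0.0
```

Emit:
{"fn": "move_arm", "kwargs": {"motion": [{"tx":0,"ty":0,"tz":0,"twist":0},{"tx":0,"ty":0,"tz":0,"twist":0},{"tx":0,"ty":0,"tz":0,"twist":0},{"tx":0,"ty":0,"tz":0,"twist":0},{"tx":0,"ty":0,"tz":0,"twist":0}], "gripper": 1}}

```text
clock: 17.0
position: [0.5431, -0.1414, 0.0164]
ee_rot: [2.029, 2.398, 0.0]
force: [-2.3, 0.5, 4.0]
width: 0.316
gripper_force: 8.0
```

Emit:
{"fn": "move_arm", "kwargs": {"motion": [{"tx":0,"ty":0,"tz":-0.02,"twist":0},{"tx":0,"ty":0,"tz":-0.035,"twist":0},{"tx":0,"ty":0,"tz":-0.04,"twist":0},{"tx":0.02,"ty":0.007,"tz":-0.035,"twist":0},{"tx":0.037,"ty":0.013,"tz":0,"twist":0},{"tx":0.037,"ty":0.013,"tz":0,"twist":0},{"tx":0.038,"ty":0.013,"tz":0,"twist":0},{"tx":0.038,"ty":0.013,"tz":0,"twist":0},{"tx":0.037,"ty":0.013,"tz":0,"twist":0},{"tx":0.037,"ty":0.014,"tz":0,"twist":0},{"tx":0,"ty":0,"tz":0,"twist":0},{"tx":0,"ty":0,"tz":0,"twist":0}]}}

```text
clock: 18.2
position: [0.5873, 0.1148, 0.1458]
ee_rot: [-2.026, -2.401, 0.0]
force: [0.2, -0.9, -1.4]
width: 0.319
gripper_force: 8.0
```

```bash
python3 near.py n5.png
```

```text
18.25 [0.5873 0.1131 0.1458] [-0.0134  0.803  -0.2328] 0.31933686597602523 7.999819368124008
```

View pics/n5.png

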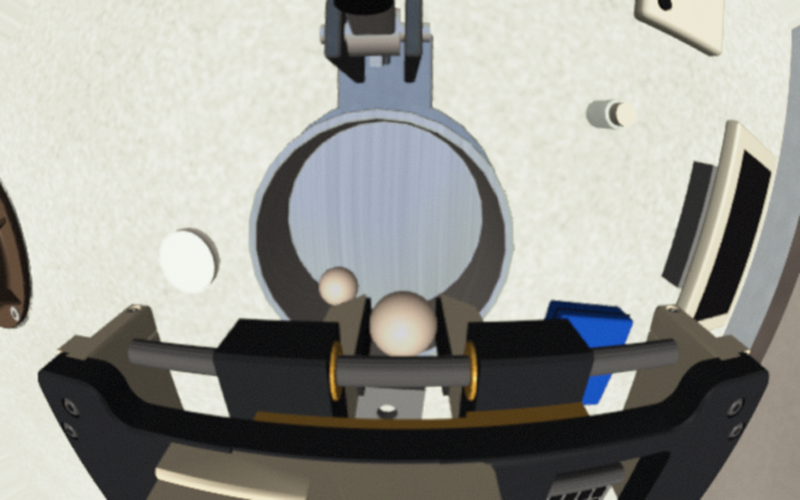

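First ball lies in the jar at (338,286); the second is held at (403,323).

```bash
python3 - <<'E'
from h import *
np.set_printoptions(precision=4,suppress=True)
s=arm.observe();M=R.from_rotvec(s['ee_rot']).as_matrix()
P=atz('wrist',(338/1.25,286/1.25),.040);d=M.T@(P-s['position']);print(s['position'],P,d)
d=M.T@(P-[.5715,.123,.04]);print('station y,x',d)
E
```

```text
[0.5875 0.1118 0.1461] [0.5457 0.0716 0.04  ] [-0.0328 -0.0477  0.1061]
station y,x [-0.0465 -0.0338  0.    ]
```

Emit:
{"fn": "move_arm", "kwargs": {"motion": [{"tx":0,"ty":0,"tz":0.03,"twist":0},{"tx":0,"ty":0,"tz":0.03,"twist":0},{"tx":0,"ty":0,"tz":0.025,"twist":0},{"tx":0,"ty":0,"tz":0.015,"twist":0},{"tx":0,"ty":0,"tz":0.008,"twist":0},{"tx":0,"ty":0,"tz":0.002,"twist":0},{"tx":0,"ty":0,"tz":0.001,"twist":0},{"tx":0,"ty":0,"tz":0,"twist":0},{"tx":0,"ty":0,"tz":0,"twist":0},{"tx":0,"ty":0,"tz":0,"twist":0}]}}

```text
clock: 19.4
position: [0.5879, 0.1137, 0.0358]
ee_rot: [2.029, 2.398, 0.001]
force: [-0.2, 1.0, 0.1]
width: 0.317
gripper_force: 8.0
```

Emit:
{"fn": "move_arm", "kwargs": {"motion": [{"tx":0,"ty":0,"tz":0.0012,"twist":0},{"tx":0,"ty":0,"tz":0,"twist":0},{"tx":0,"ty":0,"tz":0.0008,"twist":0},{"tx":0,"ty":0,"tz":0,"twist":0},{"tx":0,"ty":0,"tz":0,"twist":0}]}}

```text
clock: 19.9
position: [0.5876, 0.1136, 0.0334]
ee_rot: [2.029, 2.398, 0.0]
force: [-0.9, 0.9, 4.7]
width: 0.321
gripper_force: 8.0
```

Emit:
{"fn": "move_arm", "kwargs": {"motion": [{"tx":0,"ty":0,"tz":0,"twist":0},{"tx":0,"ty":0,"tz":0,"twist":0},{"tx":0,"ty":0,"tz":0,"twist":0},{"tx":0,"ty":0,"tz":-0.02,"twist":0},{"tx":0,"ty":0,"tz":-0.03,"twist":0},{"tx":0,"ty":0,"tz":-0.03,"twist":0},{"tx":0,"ty":0,"tz":-0.03,"twist":0},{"tx":0,"ty":0,"tz":0,"twist":0},{"tx":0,"ty":0,"tz":0,"twist":0}], "gripper": 0}}

```text
clock: 20.8
position: [0.5878, 0.1136, 0.1436]
ee_rot: [2.029, 2.398, 0.002]
force: [-0.0, -1.0, 0.2]
width: 0.5
gripper_force: 0.0
```

Emit:
{"fn": "move_arm", "kwargs": {"motion": [{"tx":-0.034,"ty":-0.0214,"tz":0,"twist":0},{"tx":-0.034,"ty":-0.0214,"tz":0,"twist":0},{"tx":-0.034,"ty":-0.0215,"tz":0,"twist":0},{"tx":-0.034,"ty":-0.0215,"tz":0,"twist":0},{"tx":-0.034,"ty":-0.0214,"tz":0,"twist":0},{"tx":-0.034,"ty":-0.0214,"tz":0,"twist":0},{"tx":-0.035,"ty":-0.0215,"tz":0.02,"twist":0},{"tx":0,"ty":0,"tz":0.03,"twist":0},{"tx":0,"ty":0,"tz":0.03,"twist":0},{"tx":0,"ty":0,"tz":0.008,"twist":0},{"tx":0,"ty":0,"tz":0,"twist":0},{"tx":0,"ty":0,"tz":0,"twist":0}]}}

```text
clock: 22.0
position: [0.4794, -0.1467, 0.0556]
ee_rot: [2.028, 2.399, 0.0]
force: [-0.4, 0.2, 0.7]
width: 0.501
gripper_force: 0.0
```

```bash
python3 - <<'E'
from h import *
from near import near
np.set_printoptions(precision=4,suppress=True)
near()
s=arm.observe();M=R.from_rotvec(s['ee_rot']).as_matrix()
p=proj('wrist',[.479,-.147,.025]);a,b=int(p[0])-50,int(p[1])-50;print(p)
im=arm.get_image('wrist')[b:b+100,a:a+100];g=cv2.medianBlur(cv2.cvtColor(im,cv2.COLOR_RGB2GRAY),3)
h=cv2.HoughCircles(g,cv2.HOUGH_GRADIENT,1,20,param1=80,param2=10,minRadius=17,maxRadius=27)
for x,y,r in h[0][:3]:
    P=atz('wrist',(x+a,y+b),.025);print(x+a,y+b,r,P,M.T@(P-s['position']))
E
```

```text
22.05 [ 0.4798 -0.1469  0.056 ] [-0.1629  0.4824 -0.1093] 0.5011775429551647 0.0
[322.1 231.8] 0.68 [ 0.481  -0.1484  0.025 ] tool d [-0.0018  0.0008  0.031 ]
[319.6 231.2] 0.71 [ 0.4793 -0.1483  0.025 ] tool d [-0.0013 -0.0008  0.031 ]
[319.5365 229.3978]
320.5 229.5 21.3 [ 0.4795 -0.147   0.025 ] [ 0.0001 -0.0005  0.0312]
```

Aligned within 1 mm. Descend and grip.

Emit:
{"fn": "move_arm", "kwargs": {"motion": [{"tx":-0.001,"ty":0,"tz":0.018,"twist":0},{"tx":0,"ty":0,"tz":0.015,"twist":0},{"tx":0,"ty":0,"tz":0.006,"twist":0},{"tx":0,"ty":0,"tz":0,"twist":0},{"tx":0,"ty":0,"tz":0,"twist":0}]}}

```text
clock: 22.7
position: [0.4796, -0.148, 0.0167]
ee_rot: [2.029, 2.398, 0.001]
force: [0.5, 0.4, -0.2]
width: 0.5
gripper_force: 0.0
```

Emit:
{"fn": "move_arm", "kwargs": {"motion": [{"tx":0,"ty":0,"tz":0,"twist":0},{"tx":0,"ty":0,"tz":0,"twist":0},{"tx":0,"ty":0,"tz":0,"twist":0},{"tx":0,"ty":0,"tz":0,"twist":0},{"tx":0,"ty":0,"tz":0,"twist":0}], "gripper": 1}}

```text
clock: 23.2
position: [0.4786, -0.1482, 0.0163]
ee_rot: [-2.029, -2.398, 0.001]
force: [-4.0, -0.2, 6.4]
width: 0.314
gripper_force: 8.0
```

Emit:
{"fn": "move_arm", "kwargs": {"motion": [{"tx":0,"ty":0,"tz":-0.02,"twist":0},{"tx":0,"ty":0,"tz":-0.035,"twist":0},{"tx":0,"ty":0,"tz":-0.04,"twist":0},{"tx":0.02,"ty":0.011,"tz":-0.035,"twist":0},{"tx":0.037,"ty":0.021,"tz":0,"twist":0},{"tx":0.037,"ty":0.021,"tz":0,"twist":0},{"tx":0.037,"ty":0.021,"tz":0,"twist":0},{"tx":0.037,"ty":0.021,"tz":0,"twist":0},{"tx":0.037,"ty":0.021,"tz":0,"twist":0},{"tx":0.037,"ty":0.021,"tz":0,"twist":0},{"tx":0,"ty":0,"tz":0,"twist":0},{"tx":0,"ty":0,"tz":0,"twist":0}]}}

```text
clock: 24.4
position: [0.5742, 0.1147, 0.1458]
ee_rot: [-2.026, -2.401, -0.0]
force: [-0.1, -0.4, 0.5]
width: 0.319
gripper_force: 8.0
```

```bash
python3 - <<'E'
from h import *
np.set_printoptions(precision=4,suppress=True)
arm.get_image('wrist')
s=arm.observe();M=R.from_rotvec(s['ee_rot']).as_matrix();print(s['position'],s['width'],s['gripper_force'])
for q in arm.regions_of('wrist','ball0_center'):
    p=px(q['point']);P=atz('wrist',p,.04);print(p,round(q['conf'],2),q['region'].sum(),'station y,x',M.T@(P-[.5715,.123,.04]))
E
```

```text
[0.5741 0.113  0.1459] 0.31650674775611126 7.999865412712097
[322.112 256.   ] 0.86 2288 station y,x [-0.0725  0.0012  0.    ]
```

```bash
python3 - <<'E'
from h import *
np.set_printoptions(precision=4,suppress=True)
im=arm.get_image('wrist').astype(int)
s=arm.observe();M=R.from_rotvec(s['ee_rot']).as_matrix()
m=((im[...,0]-im[...,2]>15)).astype(np.uint8)
c=np.array([proj('wrist',[.5715+.073*np.cos(t),.123+.073*np.sin(t),.094]) for t in np.linspace(0,6.28,60)]).astype(int)
k=np.zeros_like(m);cv2.fillPoly(k,[c],1)
n,l,st,ce=cv2.connectedComponentsWithStats(m*k)
for i in range(1,n):
    if st[i,4]>40: print(st[i],ce[i],'y,x',M.T@(atz('wrist',ce[i],.04)-[.5715,.123,.04]))
E
```

```text
[ 259  217   41   65 1291] [280.1665 244.8265] y,x [-0.0611 -0.0387  0.0001]
[ 295  223   91   62 3156] [335.276  254.5523] y,x [-0.0714  0.0139  0.0001]
```

Nothing shows in the landing area (anything hidden lies beyond y≈-40 mm, at the wall). Lower.

Emit:
{"fn": "move_arm", "kwargs": {"motion": [{"tx":0,"ty":0,"tz":0.03,"twist":0},{"tx":0,"ty":0,"tz":0.03,"twist":0},{"tx":0,"ty":0,"tz":0.025,"twist":0},{"tx":0,"ty":0,"tz":0.015,"twist":0},{"tx":0,"ty":0,"tz":0.008,"twist":0},{"tx":0,"ty":0,"tz":0.002,"twist":0},{"tx":0,"ty":0,"tz":0.001,"twist":0},{"tx":0,"ty":0,"tz":0,"twist":0},{"tx":0,"ty":0,"tz":0,"twist":0},{"tx":0,"ty":0,"tz":0,"twist":0}]}}

```text
clock: 25.55
position: [0.5746, 0.1135, 0.0358]
ee_rot: [2.029, 2.398, 0.001]
force: [0.3, -0.2, -1.3]
width: 0.32
gripper_force: 8.0
```

Emit:
{"fn": "move_arm", "kwargs": {"motion": [{"tx":0,"ty":0,"tz":0.0008,"twist":0},{"tx":0,"ty":0,"tz":0,"twist":0},{"tx":0,"ty":0,"tz":0,"twist":0}]}}

```text
clock: 25.85
position: [0.5742, 0.1134, 0.0344]
ee_rot: [2.029, 2.398, 0.0]
force: [0.0, -0.9, -0.1]
width: 0.321
gripper_force: 8.0
```

Emit:
{"fn": "move_arm", "kwargs": {"motion": [{"tx":0,"ty":0,"tz":0.0006,"twist":0},{"tx":0,"ty":0,"tz":0,"twist":0},{"tx":0,"ty":0,"tz":0,"twist":0}]}}

```text
clock: 26.15
position: [0.5744, 0.1134, 0.0339]
ee_rot: [2.029, 2.398, 0.0]
force: [-0.8, 0.0, 3.7]
width: 0.318
gripper_force: 8.0
```

Emit:
{"fn": "move_arm", "kwargs": {"motion": [{"tx":0,"ty":0,"tz":0,"twist":0},{"tx":0,"ty":0,"tz":0,"twist":0},{"tx":0,"ty":0,"tz":0,"twist":0},{"tx":0,"ty":0,"tz":-0.02,"twist":0},{"tx":0,"ty":0,"tz":-0.03,"twist":0},{"tx":0,"ty":0,"tz":-0.03,"twist":0},{"tx":0,"ty":0,"tz":-0.03,"twist":0},{"tx":0,"ty":0,"tz":0,"twist":0},{"tx":0,"ty":0,"tz":0,"twist":0}], "gripper": 0}}

```text
clock: 27.05
position: [0.5745, 0.1134, 0.1442]
ee_rot: [2.029, 2.398, 0.002]
force: [0.1, 0.1, -0.2]
width: 0.499
gripper_force: 0.0
```

```bash
python3 - <<'E'
from h import *
np.set_printoptions(precision=4,suppress=True)
s=arm.observe();print(s['clock'],s['position'])
for c in('scene','side'):
    arm.get_image(c)
    for n,z in (('lid_knob',.035),('ball0_center',.041),('lever_knob',.087)):
        for q in arm.place_of(c,n): print(c,n,px(q['point']).round(1),round(q['conf'],2),atz(c,px(q['point']),z))
E
```

```text
27.05 [0.5745 0.1134 0.1442]
scene lid_knob [225.4 309.1] 0.65 [ 0.5434 -0.3277  0.035 ]
scene lever_knob [375.2 160.6] 0.57 [0.5462 0.3369 0.087 ]
scene lever_knob [346.8 210.4] 0.26 [0.6104 0.0496 0.087 ]
side lid_knob [391.1 172.9] 0.62 [ 0.5257 -0.3142  0.035 ]
side ball0_center [296.  225.4] 0.55 [0.5763 0.0859 0.041 ]
side lever_knob [241.1 269.8] 0.53 [0.5334 0.3244 0.087 ]
side lever_knob [257.3 242.3] 0.34 [0.5768 0.233  0.087 ]
```

Emit:
{"fn": "move_arm", "kwargs": {"motion": [{"tx":-0.0421,"ty":-0.0113,"tz":0,"twist":0},{"tx":-0.0421,"ty":-0.0113,"tz":0,"twist":0},{"tx":-0.0421,"ty":-0.0113,"tz":0,"twist":0},{"tx":-0.0421,"ty":-0.0113,"tz":0,"twist":0},{"tx":-0.0421,"ty":-0.0113,"tz":0,"twist":0},{"tx":-0.0421,"ty":-0.0113,"tz":0,"twist":0},{"tx":-0.0421,"ty":-0.0113,"tz":0,"twist":0},{"tx":-0.0421,"ty":-0.0113,"tz":0,"twist":0},{"tx":-0.0421,"ty":-0.0113,"tz":0,"twist":0},{"tx":-0.0421,"ty":-0.0113,"tz":0,"twist":0},{"tx":0,"ty":0,"tz":0,"twist":0},{"tx":0,"ty":0,"tz":0,"twist":0}], "gripper": -0.3}}

```text
clock: 28.65
position: [0.5318, -0.3218, 0.1433]
ee_rot: [-2.032, -2.395, 0.001]
force: [-0.2, 1.2, -0.6]
width: 0.65
gripper_force: 0.0
```

```bash
cat > lid.py <<'E'
from h import *
np.set_printoptions(precision=4,suppress=True)
im=arm.get_image('wrist');s=arm.observe();M=R.from_rotvec(s['ee_rot']).as_matrix()
print(s['clock'],s['position'],s['width'])
for q in arm.place_of('wrist','lid_knob'):
    p=px(q['point']);P=atz('wrist',p,.035);print('knob',p,round(q['conf'],2),P,M.T@(P-s['position']))
for q in arm.regions_of('wrist','lid_knob'):
    m=q['region'].astype(np.uint8);y,x=np.where(m);print(round(q['conf'],2),m.sum(),x.min(),x.max(),y.min(),y.max())
    c=max(cv2.findContours(m,cv2.RETR_EXTERNAL,cv2.CHAIN_APPROX_NONE)[0],key=len)[:,0]
    c=np.array([atz('wrist',p,.016)[:2] for p in c if 3<p[0]<636 and 3<p[1]<235])
    # fit disc of radius 80
    from scipy.optimize import least_squares
    f=least_squares(lambda v:np.hypot(c[:,0]-v[0],c[:,1]-v[1])-.080,c.mean(0),loss='soft_l1',f_scale=.001);P=np.r_[f.x,.035];print('disc',P,f.cost,len(c),M.T@(P-s['position']))
for c in('scene','side'):
    arm.get_image(c)
    for q in arm.place_of(c,'lid_knob')[:1]: print(c,px(q['point']),atz(c,px(q['point']),.035))
E
python3 lid.py
```

```text
28.7 [ 0.5324 -0.3201  0.1433] 0.6479096497597338
knob [316.416 197.8  ] 0.58 [ 0.5289 -0.3228  0.035 ] [-0.0022 -0.0039  0.1083]
0.64 19457 240 401 107 262
disc [ 0.5319 -0.3222  0.035 ] 0.00024659406341563824 325 [-0.0021 -0.0009  0.1083]
scene [224.192 309.52 ] [ 0.542  -0.3298  0.035 ]
side [390.016 172.4  ] [ 0.53   -0.3136  0.035 ]
```

Emit:
{"fn": "move_arm", "kwargs": {"motion": [{"tx":-0.002,"ty":-0.002,"tz":0.03,"twist":0},{"tx":0,"ty":0,"tz":0.03,"twist":0},{"tx":0,"ty":0,"tz":0.01,"twist":0},{"tx":0,"ty":0,"tz":0,"twist":0},{"tx":0,"ty":0,"tz":0,"twist":0}]}}

```text
clock: 29.5
position: [0.5316, -0.3229, 0.0747]
ee_rot: [2.028, 2.398, 0.001]
force: [0.0, -0.2, -0.2]
width: 0.649
gripper_force: 0.0
```

```bash
python3 lid.py; python3 -c "
from h import *
im=arm.get_image('wrist');print([proj('wrist',[.530,-.3225,z])*1.25 for z in (.016,.035,.05)])
cv2.imwrite('pics/n6.png',cv2.resize(im,None,fx=1.25,fy=1.25)[:,:,::-1])"
```

```text
29.55 [ 0.5319 -0.3231  0.0752] 0.6476917942236602
knob [319.488 225.   ] 0.72 [ 0.531 -0.324  0.035] [-0.0007 -0.0011  0.0402]
0.65 27234 218 421 107 284
disc [ 0.531  -0.3256  0.035 ] 0.00013886548357715383 346 [-0.0022 -0.0013  0.0402]
scene [224.896 309.4  ] [ 0.543  -0.3288  0.035 ]
side [390.208 172.8  ] [ 0.5282 -0.3125  0.035 ]
[array([399.74185265, 267.53050279]), array([399.51129814, 279.98493395]), array([399.30224039, 291.36478544])]
```

View pics/n6.png

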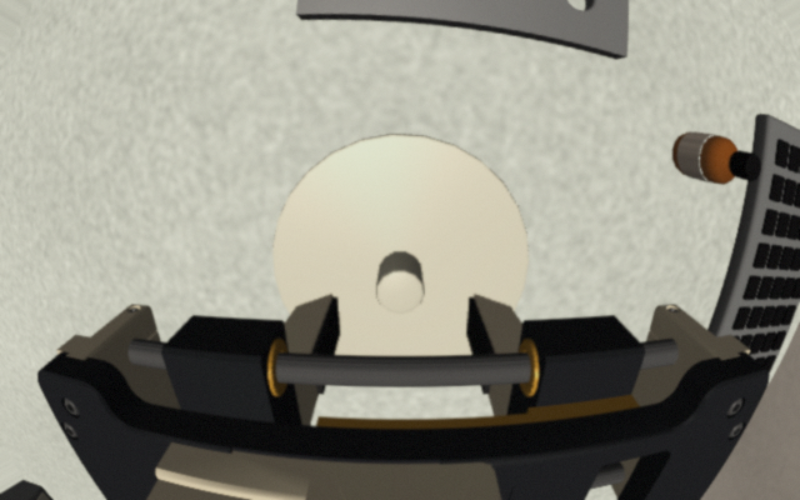

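Knob top at (400,291), matching (0.530,-0.3225). Descend and grip.

Emit:
{"fn": "move_arm", "kwargs": {"motion": [{"tx":0.001,"ty":-0.001,"tz":0.02,"twist":0},{"tx":0,"ty":0,"tz":0.02,"twist":0},{"tx":0,"ty":0,"tz":0.014,"twist":0},{"tx":0,"ty":0,"tz":0,"twist":0},{"tx":0,"ty":0,"tz":0,"twist":0}]}}

```text
clock: 30.4
position: [0.5299, -0.3221, 0.0199]
ee_rot: [-2.029, -2.398, 0.0]
force: [-0.7, -0.1, 0.8]
width: 0.65
gripper_force: 0.0
```

Emit:
{"fn": "move_arm", "kwargs": {"motion": [{"tx":0,"ty":0,"tz":0,"twist":0},{"tx":0,"ty":0,"tz":0,"twist":0},{"tx":0,"ty":0,"tz":0,"twist":0},{"tx":0,"ty":0,"tz":0,"twist":0},{"tx":0,"ty":0,"tz":0,"twist":0},{"tx":0,"ty":0,"tz":0,"twist":0},{"tx":0,"ty":0,"tz":0,"twist":0},{"tx":0,"ty":0,"tz":0,"twist":0}], "gripper": 1, "squeeze": 35}}

```text
clock: 31.2
position: [0.5298, -0.3221, 0.02]
ee_rot: [2.029, 2.398, 0.0]
force: [-1.3, 0.7, 4.8]
width: 0.273
gripper_force: 35.0
```

Emit:
{"fn": "move_arm", "kwargs": {"motion": [{"tx":0,"ty":0,"tz":-0.015,"twist":0},{"tx":0,"ty":0,"tz":-0.03,"twist":0},{"tx":0,"ty":0,"tz":-0.035,"twist":0},{"tx":0,"ty":0,"tz":-0.035,"twist":0},{"tx":0,"ty":0,"tz":-0.015,"twist":0},{"tx":0,"ty":0,"tz":0,"twist":0},{"tx":0,"ty":0,"tz":0,"twist":0}]}}

```text
clock: 31.9
position: [0.5292, -0.3217, 0.1494]
ee_rot: [-2.029, -2.398, 0.0]
force: [0.2, 0.4, -4.3]
width: 0.275
gripper_force: 35.0
```

Emit:
{"fn": "move_arm", "kwargs": {"motion": [{"tx":0.02,"ty":0.005,"tz":0,"twist":0},{"tx":0.04,"ty":0.011,"tz":0,"twist":0},{"tx":0.042,"ty":0.011,"tz":0,"twist":0},{"tx":0.042,"ty":0.011,"tz":0,"twist":0},{"tx":0.042,"ty":0.011,"tz":0,"twist":0},{"tx":0.042,"ty":0.011,"tz":0,"twist":0},{"tx":0.042,"ty":0.011,"tz":0,"twist":0},{"tx":0.042,"ty":0.011,"tz":0,"twist":0},{"tx":0.04,"ty":0.011,"tz":0,"twist":0},{"tx":0.02,"ty":0.005,"tz":0,"twist":0},{"tx":0,"ty":0,"tz":0,"twist":0},{"tx":0,"ty":0,"tz":0,"twist":0}]}}

```text
clock: 33.1
position: [0.5636, 0.0611, 0.1482]
ee_rot: [-2.026, -2.398, 0.004]
force: [-0.3, -0.3, -3.8]
width: 0.276
gripper_force: 35.0
```

```bash
python3 - <<'E'
from h import *
np.set_printoptions(precision=4,suppress=True)
from scipy.optimize import least_squares
im=arm.get_image('wrist');s=arm.observe();M=R.from_rotvec(s['ee_rot']).as_matrix()
print(s['clock'],s['position'],s['force'],s['width'],s['gripper_force'])
# balls
hs=im.astype(int);m=(hs[...,0]-hs[...,2]>15).astype(np.uint8)
for q in arm.place_of('wrist','jar_mouth')+arm.place_of('wrist','jar_floor'): print(px(q['point']),q['conf'],atz('wrist',px(q['point']),.094))
for q in arm.regions_of('wrist','station')[:1]:
    r=q['region'];y,x=np.where(r);print('station',q['conf'],r.sum(),x.min(),x.max(),y.min(),y.max())
for n in('clamp_pivot','lever_knob'):
    for q in arm.place_of('wrist',n): print(n,q['conf'],atz('wrist',px(q['point']),.116 if n[0]=='c' else .087))
for q in arm.place_of('wrist','ball0_center'): print('ball',px(q['point']),q['conf'],atz('wrist',px(q['point']),.04))
# top-down rim edges at z=.094, radial: print dark/bright profile along station -x,+x
cv2.imwrite('pics/n7.png',im[:,:,::-1])
E
```

```text
33.15 [0.5639 0.0601 0.1485] [-0.744  -0.7758 -3.5582] 0.27455814111270793 34.99825179576874
[342.592 125.92 ] 0.88 [0.5679 0.1268 0.094 ]
station 0.65 20298 236 455 0 181
```

```bash
cat > rim.py <<'E'
from h import *
np.set_printoptions(precision=4,suppress=True)
def score(im,cal,rng):
    g=cv2.GaussianBlur(cv2.cvtColor(im,cv2.COLOR_RGB2GRAY),(0,0),1).astype(np.float32)
    K=np.array(cal['K']);T=np.array(cal['T']);t=np.radians(np.arange(rng[0],rng[1],1.5))
    def samp(cx,cy,r):
        P=np.stack([cx+r*np.cos(t),cy+r*np.sin(t),np.full(t.shape,.094)],-1)
        q=(P-T[:3,3])@T[:3,:3];h=np.hypot(q[:,0],q[:,1]);th=np.arctan2(h,q[:,2])
        return cv2.remap(g,(K[0,0]*q[:,0]/h*th+K[0,2]).astype(np.float32)[None],(K[1,1]*q[:,1]/h*th+K[1,2]).astype(np.float32)[None],cv2.INTER_LINEAR)[0]
    res=[]
    for cx in np.arange(.562,.582,.0005):
        for cy in np.arange(.114,.134,.0005):
            e=samp(cx,cy,.0755)-samp(cx,cy,.0725);f=samp(cx,cy,.0815)-samp(cx,cy,.0785)
            res.append((np.clip(np.abs(e),0,40).mean()+np.clip(np.abs(f),0,40).mean(),cx,cy))
    res.sort(reverse=True);return np.array(res[:6])
E
python3 - <<'E'
from rim import *
im=arm.get_image('wrist');print(score(im,arm.calibration('wrist'),(0,180)))
# earlier picture at first view: w2 saved as w.npy; camera pose rebuild from tool pose
cal=arm.calibration('wrist');s=arm.observe()
def TT(p,rv):
    A=np.eye(4);A[:3,:3]=R.from_rotvec(rv).as_matrix();A[:3,3]=p;return A
X=np.linalg.inv(TT(s['position'],s['ee_rot']))@np.array(cal['T'])
c2=dict(K=cal['K'],T=TT([.553,.1207,.3073],[2.219,2.223,.002])@X)
print(score(np.load('w.npy'),c2,(160,370)))
print(s['position'])
E
```

```text
[[76.3051  0.5715  0.121 ]
 [75.8095  0.5715  0.1215]
 [75.725   0.572   0.121 ]
 [75.3511  0.572   0.1215]
 [75.2421  0.5715  0.1205]
 [75.1753  0.571   0.121 ]]
[[74.5151  0.5715  0.1265]
 [74.4934  0.572   0.1265]
 [74.2019  0.572   0.127 ]
 [73.9829  0.5715  0.127 ]
 [73.8098  0.5715  0.126 ]
 [73.7834  0.572   0.126 ]]
[0.5648 0.0604 0.1498]
```

Emit:
{"fn": "move_arm", "kwargs": {"motion": [{"tx":0.02,"ty":0.006,"tz":0,"twist":0},{"tx":0.022,"ty":0.006,"tz":0,"twist":0},{"tx":0.018,"ty":0.005,"tz":0,"twist":0},{"tx":0,"ty":0,"tz":0,"twist":0},{"tx":0,"ty":0,"tz":0.01,"twist":0},{"tx":0,"ty":0,"tz":0.01,"twist":0},{"tx":0,"ty":0,"tz":0.008,"twist":0},{"tx":0,"ty":0,"tz":0,"twist":0},{"tx":0,"ty":0,"tz":0,"twist":0},{"tx":0,"ty":0,"tz":0,"twist":0}]}}

```text
clock: 34.5
position: [0.5719, 0.1229, 0.122]
ee_rot: [2.029, 2.398, 0.001]
force: [0.1, 0.4, -3.0]
width: 0.279
gripper_force: 35.0
```

```bash
python3 - <<'E'
from rim import *
from scipy.optimize import least_squares
im=arm.get_image('wrist');s=arm.observe();M=R.from_rotvec(s['ee_rot']).as_matrix();print(s['position'],s['force'])
g=cv2.GaussianBlur(im,(0,0),1)
# lid edge (beige -> other) radial scan around TCP at lid disc-top height; R-B colour
h=g.astype(int);rb=h[...,0]-h[...,2]
zt=s['position'][2]-.020+.016
pts=[]
for t in np.radians(np.arange(0,360,5)):
    d=np.array([np.cos(t),np.sin(t)]);vals=[]
    rs=np.arange(.060,.098,.0005)
    for r in rs:
        p=proj('wrist',[s['position'][0]+r*d[0],s['position'][1]+r*d[1],zt]).astype(int)
        vals.append(rb[p[1],p[0]] if 0<=p[0]<640 and 0<=p[1]<235 else -999)
    v=np.array(vals)
    if (v==-999).any(): continue
    k=np.argmin(np.diff(v[::1],n=1)); pts.append((np.degrees(t),rs[k],np.diff(v).min()))
print(np.array(pts).round(3).tolist())
E
```

```text
[0.5719 0.123  0.1221] [ 0.6536 -0.3882 -4.3795]Traceback (most recent call last):
  File "<stdin>", line 13, in <module>
  File "h.py", line 19, in proj
    c=cal or arm.calibration(cam);K=np.array(c['K']);T=np.array(c['T'])
             ~~~~~~~~~~~~~~~^^^^^
ValueError: time passes only in moves, steps and waits
```

Emit:
{"fn": "move_arm", "kwargs": {"motion": [{"tx":0,"ty":0,"tz":0.003,"twist":0},{"tx":0,"ty":0,"tz":0.003,"twist":0},{"tx":0,"ty":0,"tz":0.003,"twist":0},{"tx":0,"ty":0,"tz":0,"twist":0},{"tx":0,"ty":0,"tz":0,"twist":0},{"tx":0,"ty":0,"tz":0,"twist":0}]}}

```text
clock: 35.15
position: [0.5717, 0.1231, 0.1128]
ee_rot: [2.029, 2.398, 0.0]
force: [-0.3, -0.1, -4.2]
width: 0.276
gripper_force: 35.0
```

Emit:
{"fn": "move_arm", "kwargs": {"motion": [{"tx":0,"ty":0,"tz":0.002,"twist":0},{"tx":0,"ty":0,"tz":0.001,"twist":0},{"tx":0,"ty":0,"tz":0,"twist":0},{"tx":0,"ty":0,"tz":0,"twist":0}]}}

```text
clock: 35.55
position: [0.5716, 0.1231, 0.1097]
ee_rot: [-2.029, -2.398, -0.0]
force: [-0.4, -0.5, -4.1]
width: 0.277
gripper_force: 35.0
```

Emit:
{"fn": "move_arm", "kwargs": {"motion": [{"tx":0,"ty":0,"tz":0.001,"twist":0},{"tx":0,"ty":0,"tz":0.0005,"twist":0},{"tx":0,"ty":0,"tz":0,"twist":0},{"tx":0,"ty":0,"tz":0,"twist":0}]}}

```text
clock: 35.95
position: [0.5716, 0.1231, 0.1082]
ee_rot: [-2.029, -2.398, 0.0]
force: [0.2, 0.6, -4.6]
width: 0.276
gripper_force: 35.0
```

Emit:
{"fn": "move_arm", "kwargs": {"motion": [{"tx":0,"ty":0,"tz":0.0006,"twist":0},{"tx":0,"ty":0,"tz":0,"twist":0},{"tx":0,"ty":0,"tz":0,"twist":0}]}}

```text
clock: 36.25
position: [0.5717, 0.1231, 0.108]
ee_rot: [2.029, 2.398, 0.0]
force: [-2.1, -0.5, 1.8]
width: 0.279
gripper_force: 35.0
```

Lid touches down at exactly the seated height (0.108). Release and rise.

Emit:
{"fn": "move_arm", "kwargs": {"motion": [{"tx":0,"ty":0,"tz":0,"twist":0},{"tx":0,"ty":0,"tz":0,"twist":0},{"tx":0,"ty":0,"tz":0,"twist":0},{"tx":0,"ty":0,"tz":0,"twist":0},{"tx":0,"ty":0,"tz":-0.02,"twist":0},{"tx":0,"ty":0,"tz":-0.03,"twist":0},{"tx":0,"ty":0,"tz":-0.03,"twist":0},{"tx":0,"ty":0,"tz":-0.03,"twist":0},{"tx":0,"ty":0,"tz":-0.03,"twist":0},{"tx":0,"ty":0,"tz":0,"twist":0},{"tx":0,"ty":0,"tz":0,"twist":0}], "gripper": 0, "squeeze": 15}}

```text
clock: 37.35
position: [0.5719, 0.1232, 0.2481]
ee_rot: [2.029, 2.398, 0.002]
force: [-0.7, -0.7, -0.5]
width: 0.499
gripper_force: 0.0
```

```bash
python3 - <<'E'
from h import *
np.set_printoptions(precision=4,suppress=True)
s=arm.observe();print(s['clock'],s['position'])
for c in ('wrist','side','scene'):
  arm.get_image(c)
  for n,z in (('lid_knob',.123),('clamp_pivot',.116),('lever_knob',.087),('ball0_center',.025)):
    for q in arm.place_of(c,n): print(c,n,px(q['point']).round(1),round(q['conf'],2),atz(c,px(q['point']),z))
E
```

```text
37.35 [0.5719 0.1232 0.2481]
wrist lid_knob [323.3 189.8] 0.72 [0.5726 0.1231 0.123 ]
wrist clamp_pivot [323.6  63.5] 0.83 [0.5532 0.2391 0.116 ]
side lid_knob [282.7 213.9] 0.65 [0.5823 0.1283 0.123 ]
side clamp_pivot [260.8 242.1] 0.96 [0.5505 0.2375 0.116 ]
side lever_knob [236.1 268.8] 0.69 [0.5456 0.3322 0.087 ]
scene lid_knob [348.9 186.3] 0.72 [0.5856 0.1031 0.123 ]
scene clamp_pivot [365.7 169.2] 0.93 [0.5725 0.2219 0.116 ]
scene clamp_pivot [348.3 186. ] 0.41 [0.5775 0.1144 0.116 ]
scene lever_knob [330.8 317.6] 0.55 [ 0.763  -0.2776  0.087 ]
scene lever_knob [373.5 159.9] 0.49 [0.5397 0.3387 0.087 ]
```

Emit:
{"fn": "move_arm", "kwargs": {"motion": [{"tx":0.03,"ty":0,"tz":0,"twist":0},{"tx":0.045,"ty":0,"tz":0,"twist":0},{"tx":0.045,"ty":0,"tz":0,"twist":0},{"tx":0.045,"ty":0,"tz":0,"twist":0},{"tx":0.044,"ty":0,"tz":0,"twist":0},{"tx":0,"ty":0,"tz":0.04,"twist":0},{"tx":0,"ty":0,"tz":0.04,"twist":0},{"tx":0,"ty":0,"tz":0.02,"twist":0},{"tx":0,"ty":0,"tz":0,"twist":0},{"tx":0,"ty":0,"tz":0,"twist":0},{"tx":0,"ty":0,"tz":0,"twist":0}], "gripper": -0.3}}

```text
clock: 39.2
position: [0.538, 0.3298, 0.1495]
ee_rot: [2.029, 2.398, 0.005]
force: [0.5, -0.4, -0.2]
width: 0.646
gripper_force: 0.0
```

```bash
python3 - <<'E'
from h import *
np.set_printoptions(precision=4,suppress=True)
im=arm.get_image('wrist');s=arm.observe();M=R.from_rotvec(s['ee_rot']).as_matrix();print(s['position'],s['width'])
for q in arm.place_of('wrist','lever_knob')+arm.regions_of('wrist','lever_knob'):
    P=atz('wrist',px(q['point']),.087);print(px(q['point']).round(1),round(q['conf'],2),P,M.T@(P-s['position']))
m=(im.max(2)<45).astype(np.uint8);m[235:]=0
n,l,st,ce=cv2.connectedComponentsWithStats(m)
for i in range(1,n):
    if st[i,4]>150: print(st[i],ce[i],M.T@(atz('wrist',ce[i],.087)-s['position']))
E
```

```text
[0.538  0.3298 0.1496] 0.6494816889005496
[317.9 216.3] 0.64 [0.5358 0.3266 0.087 ] [-0.0029 -0.0029  0.0626]
[319.5 243.7] 0.77 [0.5407 0.3039 0.087 ] [-0.0261 -0.0018  0.0625]
[ 121   44   99   68 4809] [169.224   76.5022] [ 0.1075 -0.1142  0.0624]
[306 199  34  34 889] [322.5501 215.4567] [-0.0022  0.0006  0.0626]
```

Emit:
{"fn": "move_arm", "kwargs": {"motion": [{"tx":-0.002,"ty":0,"tz":0.025,"twist":0},{"tx":0,"ty":0,"tz":0.03,"twist":0},{"tx":0,"ty":0,"tz":0.02,"twist":0},{"tx":0,"ty":0,"tz":0.005,"twist":0},{"tx":0,"ty":0,"tz":0,"twist":0},{"tx":0,"ty":0,"tz":0,"twist":0}]}}

```text
clock: 39.95
position: [0.5381, 0.3278, 0.0691]
ee_rot: [2.029, 2.398, 0.003]
force: [-0.0, 0.0, 0.0]
width: 0.651
gripper_force: 0.0
```

Emit:
{"fn": "move_arm", "kwargs": {"motion": [{"tx":0,"ty":0,"tz":0,"twist":0},{"tx":0,"ty":0,"tz":0,"twist":0},{"tx":0,"ty":0,"tz":0,"twist":0},{"tx":0,"ty":0,"tz":0,"twist":0},{"tx":0,"ty":0,"tz":0,"twist":0},{"tx":0,"ty":0,"tz":0,"twist":0},{"tx":0,"ty":0,"tz":0,"twist":0}], "gripper": 1}}

```text
clock: 40.65
position: [0.5387, 0.3276, 0.068]
ee_rot: [2.029, 2.397, 0.004]
force: [4.8, 1.8, -2.4]
width: 0.292
gripper_force: 15.0
```

Emit:
{"fn": "move_arm", "kwargs": {"motion": [{"tx":0.0018,"ty":0,"tz":-0.0064,"twist":0},{"tx":0.0027,"ty":0,"tz":-0.0197,"twist":0},{"tx":-0.0013,"ty":0,"tz":-0.0198,"twist":0},{"tx":-0.0055,"ty":0,"tz":-0.0191,"twist":0},{"tx":-0.0093,"ty":0,"tz":-0.0175,"twist":0},{"tx":-0.0128,"ty":0,"tz":-0.0152,"twist":0},{"tx":-0.0157,"ty":0,"tz":-0.0123,"twist":0},{"tx":-0.0178,"ty":0,"tz":-0.0087,"twist":0},{"tx":-0.016,"ty":0,"tz":-0.0043,"twist":0},{"tx":0,"ty":0,"tz":0,"twist":0},{"tx":0,"ty":0,"tz":0,"twist":0}]}}

```text
clock: 41.75
position: [0.5506, 0.253, 0.192]
ee_rot: [2.03, 2.395, 0.002]
force: [0.7, -1.4, 11.7]
width: 0.294
gripper_force: 15.0
```

Emit:
{"fn": "move_arm", "kwargs": {"motion": [{"tx":0,"ty":0,"tz":0,"twist":0},{"tx":0,"ty":0,"tz":0,"twist":0},{"tx":0,"ty":0,"tz":0,"twist":0},{"tx":0,"ty":0,"tz":0,"twist":0},{"tx":0,"ty":0,"tz":-0.02,"twist":0},{"tx":0,"ty":0,"tz":-0.03,"twist":0},{"tx":0,"ty":0,"tz":-0.03,"twist":0},{"tx":0,"ty":0,"tz":-0.02,"twist":0},{"tx":0,"ty":0,"tz":0,"twist":0},{"tx":0,"ty":0,"tz":0,"twist":0}], "gripper": -0.2}}

```text
clock: 42.75
position: [0.5493, 0.2544, 0.2903]
ee_rot: [-2.029, -2.399, 0.0]
force: [0.4, -0.4, -0.0]
width: 0.601
gripper_force: 0.0
```

```bash
python3 - <<'E'
from h import *
np.set_printoptions(precision=4,suppress=True)
s=arm.observe();print(s['clock'],s['position'])
for c in ('wrist','side','scene'):
  im=arm.get_image(c)
  for n,z in (('lid_knob',.123),('clamp_pivot',.116),('lever_knob',.210),('ball0_center',.025),('vial',0),('oil_bottle',0),('petri_dish',0)):
    for q in arm.place_of(c,n)[:2]: print(c,n,px(q['point']).round(1),round(q['conf'],2),atz(c,px(q['point']),z))
  if c=='wrist':
    m=(im.max(2)<45).astype(np.uint8);m[235:]=0
    n,l,st,ce=cv2.connectedComponentsWithStats(m)
    for i in range(1,n):
      if st[i,4]>150: print(st[i],ce[i],atz('wrist',ce[i],.210))
print('lid proj scene/side',proj('scene',[.5715,.123,.123]),proj('side',[.5715,.123,.123]),proj('side',[.551,.251,.21]))
E
```

```text
42.75 [0.5493 0.2544 0.2903]
wrist lid_knob [322.6 282.6] 0.59 [0.5717 0.1233 0.123 ]
wrist lid_knob [217.9  29.5] 0.22 [0.4131 0.3988 0.123 ]
wrist clamp_pivot [320.3 190.7] 0.63 [0.5498 0.2379 0.116 ]
wrist lever_knob [321.5 207.9] 0.8 [0.5493 0.2518 0.21  ]
wrist lever_knob [217.7  30.9] 0.48 [0.4464 0.3809 0.21  ]
wrist vial [434. 189.] 0.58 [0.7306 0.2361 0.    ]
[ 179    9   74   45 2392] [214.8859  29.9076] [0.444 0.382 0.21 ]
[307 190  34  34 847] [323.2491 207.0555] [0.5512 0.2528 0.21  ]
[ 19 195  52  40 998] [ 44.3206 221.4399] [0.2334 0.178  0.21  ]
[486 208  15  27 176] [493.0341 220.9773] [0.7085 0.2644 0.21  ]
[509 208  35  27 692] [526.2789 221.1373] [0.7493 0.2698 0.21  ]
side lid_knob [283.4 214.9] 0.72 [0.5779 0.1294 0.123 ]
side clamp_pivot [260.  240.7] 0.96 [0.5559 0.2361 0.116 ]
side clamp_pivot [288.9 242.1] 0.64 [0.4956 0.1813 0.116 ]
side lever_knob [249.  224.2] 0.59 [0.5541 0.2618 0.21  ]
side ball0_center [287.9 240.5] 0.46 [0.5594 0.1357 0.025 ]
side vial [228.4 234.4] 0.4 [0.7261 0.2429 0.    ]
side oil_bottle [330.8 166.1] 0.49 [ 0.7247 -0.2182  0.    ]
side oil_bottle [255.7 242.8] 0.38 [0.6387 0.2018 0.    ]
side petri_dish [340.7 262.6] 0.52 [0.4014 0.0662 0.    ]
scene lid_knob [351.2 184.5] 0.65 [0.5859 0.1145 0.123 ]
scene clamp_pivot [364.7 165.9] 0.8 [0.5607 0.2382 0.116 ]
scene lever_knob [367.3 132. ] 0.62 [0.5541 0.2587 0.21  ]
scene lever_knob [331.2 316.8] 0.22 [ 0.8237 -0.3756  0.21  ]
scene vial [418.2 218.9] 0.56 [0.7361 0.2322 0.    ]
scene oil_bottle [329.1 315.1] 0.94 [ 0.7132 -0.2032  0.    ]
scene petri_dish [283.4 214.4] 0.76 [0.4017 0.0561 0.    ]
lid proj scene/side [347.9669 181.7125] [286.4778 214.9352] [252.9867 222.6483]
```

```bash
python3 -c "
from cell import arm
print(arm.sign_off())"
```

```text
the job is handed in; nothing more can be done
None
```

The job is handed in: lever opened, all three balls set down gently in the jar, lid seated at the expected height, and the lever back in its clamped position with the robot clear. After clamping I checked the lid and lever only by measured positions, because I had used all 14 picture views.

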